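# Reload the slide scanner's locked drawer

## Task

Reload the slide scanner: slide the safety catch on top of it aside, press the release button underneath so that the drawer springs out, move any finished cassettes left in the drawer into the steel outfeed tray, and lay every new cassette from the mat flat in a drawer pocket of its own. Then push the drawer in until it latches and slide the catch back over the button, leaving the other things on the bench where they are.

Things in the scene. Friction and masses are not known exactly. Their poses are not given: they have to be found in the camera images.
- scanner: Slide scanner's loading unit, fixed to the bench: low white housing 160 mm (x) by 270 mm (y), 80 mm high, clear window in the front half of its top, with a higher optics head (135 mm) behind x = +90 mm. Origin at the centre of its underside; its front, where the drawer comes out, faces its own -x (towards the robot); y to its left seen from the robot; z up.
- drawer (a joint): Travel in m of the spring-loaded drawer: below 0.005 shut and latched, 0.115 fully out towards the scanner's -x. While latched it cannot be pulled. When the release button goes down 6 mm the drawer springs out by itself in about a second. Pushed back in all the way (about 3 N, then 6 to 9 N over the last 20 mm) it latches at about 0.003 and stays; otherwise it springs out again.
- drawer_front (a point): Middle of the drawer's front panel, on its outer face (panel 254 mm wide, 58 mm high, from 8 to 66 mm above the bench; this point is 37 mm above the bench). Axes as the scanner's; moves with the drawer.
- pocket1 (a point): Centre of the floor of the drawer's left (+y) pocket, 12 mm above the bench; axes as the scanner's; moves with the drawer. A pocket is a recess 92 mm (x) by 44 mm (y), 5 mm deep between black ribs, for one cassette laid with its length along x. Pocket centres are 72 mm apart in y. With the drawer out the pocket centre is 60 mm in front of the housing (under the housing when shut).
- pocket2 (a point): Centre of the floor of the drawer's middle pocket, 12 mm above the bench; axes as the scanner's; moves with the drawer. A pocket is a recess 92 mm (x) by 44 mm (y), 5 mm deep between black ribs, for one cassette laid with its length along x. Pocket centres are 72 mm apart in y. With the drawer out the pocket centre is 60 mm in front of the housing (under the housing when shut).
- pocket3 (a point): Centre of the floor of the drawer's right (-y) pocket, 12 mm above the bench; axes as the scanner's; moves with the drawer. A pocket is a recess 92 mm (x) by 44 mm (y), 5 mm deep between black ribs, for one cassette laid with its length along x. Pocket centres are 72 mm apart in y. With the drawer out the pocket centre is 60 mm in front of the housing (under the housing when shut).
- catch (a joint): Travel in m of the safety catch, a steel shutter plate (46 x 50 mm, top 100 mm above the bench) on the scanner's top: about 0 to 0.006 covers the release button; it slides along the scanner's +y up to 0.06, which uncovers the button. Stays where left (about 2 N to move).
- catch_grip (a point): Top centre of the upright black fin on the catch, 136 mm above the bench. The fin is 12 mm thick along the scanner's y, 32 mm along x, 36 mm high (standing on the plate). Axes as the scanner's; moves with the catch.
- release (a joint): Travel in m of the release button, pressed straight down: 0 up, 0.011 fully down; springs back. 1.5 N to start, about 4.3 N fully down.
- release_top (a point): Centre of the top of the release button, a round grey button 32 mm across, 94 mm above the bench when up; moves with it. 30 mm behind the scanner's centre and 30 mm to its right.
- mat: Flat black rubber mat, 260 mm (x) by 150 mm (y), 4 mm thick, fixed: the new cassettes start on it. Origin at the centre of its underside. On the left or the right of the scanner.
- outfeed: Steel outfeed tray, fixed: 250 mm (x) by 160 mm (y) outside, walls 4 mm thick and 20 mm high, floor 4 mm thick. Origin at the centre of its underside. On the other side from the mat.
- new1: Slide cassette: closed white plastic box, 80 x 34 x 34 mm (square section) with a light grey band at each end, 70 g; all four long sides are alike. Origin at its centre, x along its 80 mm length. One of the two or three new cassettes, lying on the mat at the start (None if absent).
- new2: Slide cassette: closed white plastic box, 80 x 34 x 34 mm (square section) with a light grey band at each end, 70 g; all four long sides are alike. Origin at its centre, x along its 80 mm length. One of the two or three new cassettes, lying on the mat at the start (None if absent).
- new3: Slide cassette: closed white plastic box, 80 x 34 x 34 mm (square section) with a light grey band at each end, 70 g; all four long sides are alike. Origin at its centre, x along its 80 mm length. One of the two or three new cassettes, lying on the mat at the start (None if absent).
- old1: Slide cassette: closed white plastic box, 80 x 34 x 34 mm (square section) with a light grey band at each end, 70 g; all four long sides are alike. Origin at its centre, x along its 80 mm length. A finished cassette, in one of the drawer's pockets at the start; there are none to three of these (None if absent).
- old2: Slide cassette: closed white plastic box, 80 x 34 x 34 mm (square section) with a light grey band at each end, 70 g; all four long sides are alike. Origin at its centre, x along its 80 mm length. A finished cassette, in one of the drawer's pockets at the start; there are none to three of these (None if absent).
- old3: Slide cassette: closed white plastic box, 80 x 34 x 34 mm (square section) with a light grey band at each end, 70 g; all four long sides are alike. Origin at its centre, x along its 80 mm length. A finished cassette, in one of the drawer's pockets at the start; there are none to three of these (None if absent).
- beaker: Bystander: glass beaker, 70 mm across, 90 mm high. Origin at its underside.
- reagent: Bystander: brown bottle, 60 mm across, 130 mm high. Origin at its underside.
- slidebox: Bystander: cardboard box 100 x 70 x 35 mm. Origin at its underside.
- petri: Bystander: clear dish, 90 mm across, 15 mm high. Origin at its underside.
- tape: Bystander: roll of tape lying flat, 90 mm across, 25 mm high. Origin at its underside.
- marker: Bystander: black marker pen lying down, 130 mm long, 16 mm thick, length along its x.
Things that resemble listed ones, but are neither listed nor needed, are in the scene too. Leave any green or red look-alike of the new3 alone. What is shaped like the new1 but red is not meant.

How it is judged:
By the outcome, as a careful person would: the job done as asked, in the order asked, and still so for the second after the job is handed in, with the robot touching nothing.
Of new3, old1, old2, old3 only 1 to 3 are there at a start; the rules pass over those that are not, and their reading is None.
At some moment in a run one of new1, new2, new3 may be knocked a few centimetres aside while the robot is not near it.
Once in a run the grip may slacken for a moment while it holds something.
It also fails if it takes over 210 s, if anything falls off the work surface, if the arm or the gripper's body presses on something with over 40 N, if the wrist force passes 120 N, or if a joint passes its speed limit or range.

## Robot

A 6-joint arm with a two-finger parallel gripper is mounted at the origin on the work surface. World frame = base frame: x ahead of the robot, y to its left, z up, the work surface at z = 0. Lengths are in mm, angles in rad, forces in N, time in s.
With the tool pointing down it reaches from about 400 to 925 mm from the base axis. Payload 12.5 kg.
Tool frame: the origin (TCP) lies at the very end of the fingers, on their centre line; the grasp point (between the pads) lies 19 mm behind it; z points along the fingers, y is the line along which they close (so a half turn about z gives the same grasp; the last joint's range is limited). The gripper opens to 95 mm and grips with 3 to 60 N. Pads are 20 mm wide; open, the fingers measure 119 mm over their backs; the gripper's body (75 mm by 180 mm) begins 59 mm behind the grasp point.
Start: joints at [1.02, 0.491, 1.559, -0, 1.092, -0.106], TCP at [268.91, 564.211, 214.661] pointing down, gripper open.
Joint ranges: [-3.1, 3.1], [-0.84, 2.19], [0.05, 2.79], [-1.13, 4.28], [0.06, 2.93], [-2.69, 2.69]. Speed limits (rad/s): [2.22, 2.22, 2.79, 3.14, 3.14, 3.14].

## Interface

Orientations are given as [roll, pitch, yaw] about the fixed x, y, z axes, in that order (R = Rz(yaw) Ry(pitch) Rx(roll)).
In Python, from cell import * gives the robot as it stands.
- The arm moves only by the tool jog_arm, never from a script. Its argument "targets" is a list of rows, each an object with "turn": the turn, a rotation vector about the world's x, y, z in degrees, a list of three; "slide": the shift along the world's x, y, z in mm, a list of three; "claw": the opening in per cent of the stroke, from 0 (shut) to 100 (fully open). In form: [{"turn": [wx, wy, wz], "slide": [x, y, z], "claw": claw}, ...]. A call has 1 to 5 rows; each row shifts and turns the commanded pose from where the row before left it; what a row does not reach is not made up. A row lasts 1/8 s, in which the tool goes at most 62.5 mm and 10.7 degrees, less where a joint would pass 70% of its speed; a pose out of reach is approached as far as the arm can. A call with a gripper value outside its range is refused whole. The fingers move at their own pace and stop on an object; the grip force is fixed at half the most. Time passes only in rows, so rows that do not move let the fingers close. It gives the time, the measured TCP pose, the force, the opening and the grip force at its end, in the units of the state.
- state(): the state, without advancing time (a new reading comes with each control period).
- read_camera(name): name is "side" or "top"; returns a dict with "frame" (420x560x3 uint8, blue, green, red), "mtx" (3x3 intrinsics, pixels), "k1" (the pictures are not rectified: a ray, as slopes to the right and down, at radius r is drawn at 1 + k1 r^2 times it, then the intrinsics apply), "R" (3x3) and "t" (3): a world point X has camera coordinates R X + t. Camera axes: x right, y down, z forward; pixel columns grow to the right and rows downward; lengths in mm; the calibration is good to about 2 mm. A picture is of the moment at which its call begins. There is no depth.
- job_done(): hands the job in; it is judged then, once.
Trained networks look in the newest picture that a camera, given by its name, has taken for a name from the list of things; names that differ only in an ending like _2 or _b are one class to them, and where a whole thing is asked for, a point or a joint stands for the part that bears it (a point fixed in the world has none). Each returns a list of dicts, best first, with "conf" (0 to 1); they miss things now and then, are a little off and sometimes report something else, mostly with a low value. They report only what shows in the picture. A call takes as long as a camera call. They do not tell look-alikes from the thing itself.
- look_for(query, camera): "xy" ([column, row] in pixels, amid what is visible of it).
The state is a dict: "t": time; "joints": joint angles; "qvel": joint speeds; "tau": joint torques, N m; "eef_pos": TCP position; "tcp_rot": TCP orientation; "ft_force": force on the tool from outside, world axes, zero at the start; "moment": the same for the moment, N m; "opening": opening from 0.0 (shut) to 1.0 (fully open); "grip_force": force on a finger pad.
Only numpy, scipy, OpenCV 4.12 (cv2) and the standard library are available. Lean on these libraries where they do the work, as an engineer would, in place of code of your own. Each camera call takes 0.05 s, during which the arm holds its last target. There are 200 camera calls.

## Working session

There is one attempt and no reset: what is moved stays moved. The work goes in short steps, Python scripts to look and compute and a tool call to move; the robot and the scene stay as the last step left them, time stands still between calls to the robot, and variables do not carry over. Pictures are saved under pics/ and viewed, at most 14 in all, crops included, and the job is handed in when it is done.

Besides the shell and the picture viewer there is one more tool, called after ">>>" as name([rows], argument=value, ...), one row to a line, values as JSON. jog_arm: Moves the arm, as the interface text tells. Its arguments: {"type":"object","properties":{"targets":{"type":"array","items":{"type":"object","properties":{"turn":{"type":"array","items":{"type":"number"}},"slide":{"type":"array","items":{"type":"number"}},"claw":{"type":"number"}}}}},"required":["targets"]}

```bash
ls; mkdir -p pics; cat > h.py <<'E'
from cell import *
import numpy as np, cv2
def ray(c,uv):
    K=np.array(c["mtx"]);R=np.array(c["R"]);t=np.array(c["t"]).ravel()
    d=np.array([(uv[0]-K[0,2])/K[0,0],(uv[1]-K[1,2])/K[1,1]]);s=d.copy()
    for _ in range(20): s=d/(1+c["k1"]*(s@s))
    return -R.T@t, R.T@np.array([s[0],s[1],1])
def at(c,uv,z):
    o,d=ray(c,uv); return (o+d*(z-o[2])/d[2])[:2].round(1)
def proj(c,X):
    K=np.array(c["mtx"]);p=np.array(c["R"])@np.array(X,float)+np.array(c["t"]).ravel()
    s=p[:2]/p[2]; s=s*(1+c["k1"]*(s@s)); return K[:2,:2]@s+K[:2,2]
def snap(n,f=None):
    c=read_camera(n)
    if f: cv2.imwrite("pics/"+f,c["frame"])
    return c
E
python3 - <<'E'
from h import *
for n in ("side","top"):
    c=snap(n,n+"0.png"); o,_=ray(c,(280,210)); print(n,o.round(),np.array(c["mtx"]).round().tolist(),c["k1"])
    for q,z in [("scanner",80),("drawer_front",37),("catch_grip",120),("release_top",94),("mat",4),("outfeed",4),("new1",30),("beaker",90),("reagent",130),("slidebox",35),("petri",15),("tape",25),("marker",16)]:
        print(q,[(np.round(d["xy"]).tolist(),round(d["conf"],2),at(c,d["xy"],z).tolist()) for d in look_for(q,n)][:6])
print(state())
E
```

```text
pics
side [ 190. -976.  779.] [[381.0, 0.0, 278.0], [0.0, 381.0, 210.0], [0.0, 0.0, 1.0]] -0.09584355853172875
scanner [([324.0, 209.0], 0.92, [669.7, 5.5]), ([242.0, 270.0], 0.71, [334.8, -204.4]), ([226.0, 222.0], 0.64, [339.4, 32.3])]
drawer_front [([285.0, 221.0], 0.93, [543.8, 39.9])]
catch_grip [([314.0, 201.0], 0.6, [631.0, 4.4])]
release_top []
mat [([292.0, 317.0], 0.59, [430.3, -342.4])]
outfeed [([240.0, 193.0], 0.81, [449.9, 325.3]), ([292.0, 302.0], 0.61, [449.2, -291.2]), ([300.0, 181.0], 0.19, [713.6, 344.9])]
new1 [([270.0, 317.0], 0.98, [370.5, -345.8]), ([215.0, 353.0], 0.96, [218.3, -410.7]), ([295.0, 299.0], 0.82, [451.0, -307.0]), ([315.0, 360.0], 0.82, [428.7, -500.1]), ([256.0, 384.0], 0.75, [287.3, -515.7]), ([316.0, 297.0], 0.74, [507.4, -318.3])]
beaker [([275.0, 160.0], 0.74, [622.5, 405.1])]
reagent [([382.0, 319.0], 0.77, [576.4, -514.6])]
slidebox [([374.0, 283.0], 0.72, [678.0, -326.5])]
petri [([240.0, 273.0], 0.83, [339.0, -146.1]), ([292.0, 319.0], 0.34, [425.8, -355.9])]
tape [([298.0, 185.0], 0.5, [681.3, 283.1])]
marker [([316.0, 297.0], 0.49, [51
[... 1109 characters left out ...]
.6, 146.9])]
{'t': 1.4, 'joints': array([ 1.02038610e+00,  4.90889870e-01,  1.55890463e+00, -2.85914070e-05,
        1.09168975e+00, -1.05611143e-01]), 'qvel': array([ 3.88493999e-04,  3.08401471e-05, -5.04947154e-04, -1.66856101e-03,
        7.55889632e-04, -2.51592660e-04]), 'tau': array([-1.67629769e-04, -6.12465477e+01, -2.58429676e+01,  6.93008979e-02,
        4.45476256e-02, -9.85641350e-06]), 'eef_pos': array([268.92379878, 564.20406723, 214.66564186]), 'tcp_rot': array([3.14148753e+00, 3.66590386e-05, 2.69680675e+00]), 'ft_force': array([-0.60389844, -0.33916633,  0.07014861]), 'moment': array([-0.01938975, -0.00016899,  0.00882287]), 'grip_force': 0.0, 'opening': 0.9999163453431966}
```

```bash
python3 - <<'E'
import cv2
a=cv2.imread("pics/top0.png"); cv2.imwrite("pics/top0b.png",cv2.resize(a[100:360,90:480],None,fx=2,fy=2,interpolation=cv2.INTER_CUBIC))
a=cv2.imread("pics/side0.png"); cv2.imwrite("pics/side0b.png",cv2.resize(a[120:400,180:420],None,fx=2.1,fy=2.1,interpolation=cv2.INTER_CUBIC))
E
```

```text
(no output)
```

View pics/top0b.png

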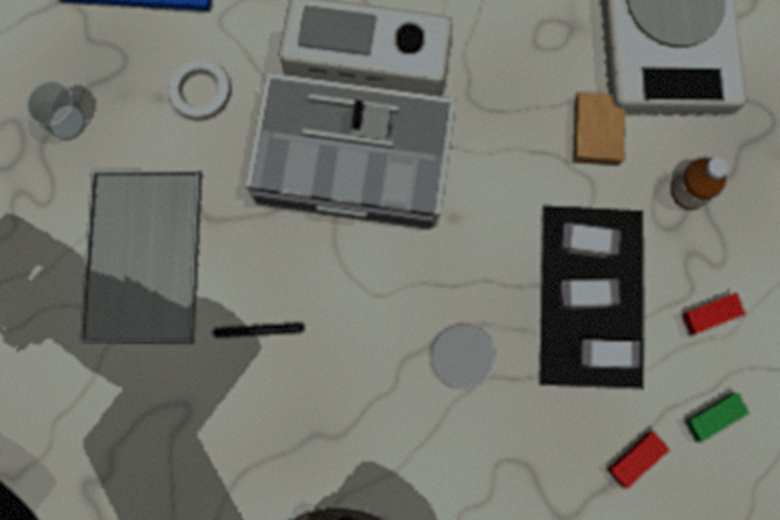

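View pics/side0b.png

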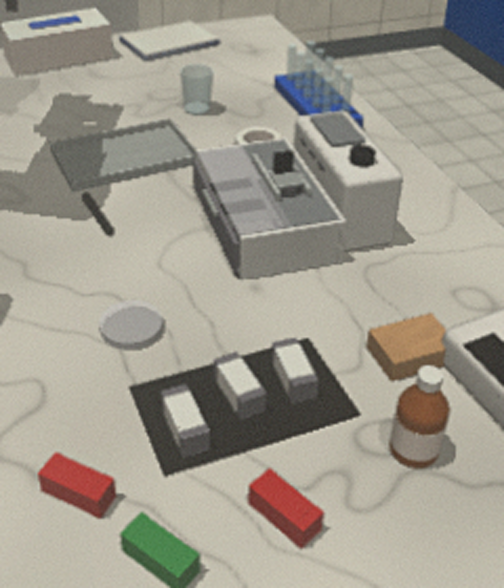

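The top view shows three new cassettes on the mat at the right (crop px (590,239), (590,292), (611,353)) and the outfeed tray at the left (142,258). The scanner is slightly rotated, with the fin at about (357,115). I'll zoom in on the scanner for its corners.

```bash
python3 - <<'E'
import cv2
a=cv2.imread("pics/top0.png"); cv2.imwrite("pics/z.png",cv2.resize(a[95:220,205:325],None,fx=4.8,fy=4.8,interpolation=cv2.INTER_CUBIC))
E
```

```text
(no output)
```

View pics/z.png

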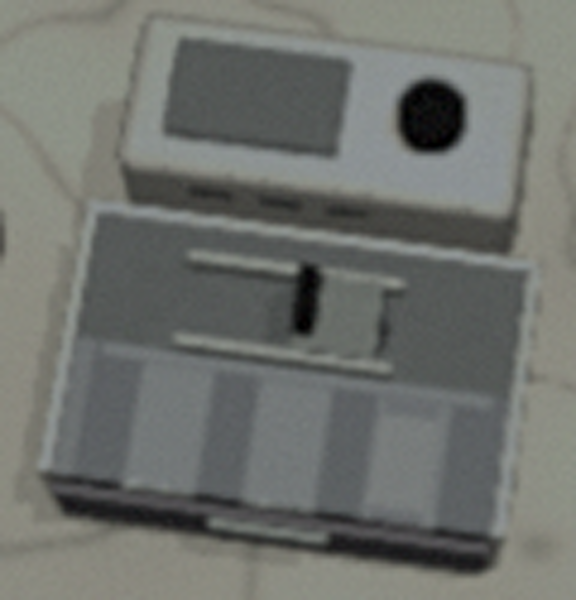

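The housing top's corners in the crop are (90,205), (535,268), (42,474) and (500,540). The fin is around (305,300), and pocket 3 seems to hold a cassette.

```bash
cat >> h.py <<'E'
def cassettes(c,z=38,roi=None,minA=120,thr=None):
    """bright boxes: minAreaRect -> world centre, length direction (deg)"""
    f=c["frame"]; g=f.min(2).copy()
    m=np.zeros_like(g); 
    x0,y0,x1,y1=roi; m[y0:y1,x0:x1]=(g[y0:y1,x0:x1]>thr)*255
    out=[]
    for k in cv2.findContours(m,cv2.RETR_EXTERNAL,cv2.CHAIN_APPROX_NONE)[0]:
        if cv2.contourArea(k)<minA: continue
        b=cv2.boxPoints(cv2.minAreaRect(k)); w=np.array([at(c,p,z) for p in b])
        e=[w[1]-w[0],w[2]-w[1]]; L=max(e,key=np.linalg.norm)
        out.append((w.mean(0).round(1).tolist(),[round(float(np.linalg.norm(v)),1) for v in e],round(float(np.degrees(np.arctan(L[1]/L[0]))),1)))
    return out
E
python3 - <<'E'
from h import *
from scipy.optimize import least_squares
c=snap("top")
px=np.array([(90,205),(535,268),(42,474),(500,540)])/4.8+[205,95]
P=np.array([(80,135,80),(80,-135,80),(-80,135,80),(-80,-135,80)],float)
def W(p,q):
    s,k=np.sin(p[2]),np.cos(p[2]); return np.c_[q[:,0]*k-q[:,1]*s+p[0],q[:,0]*s+q[:,1]*k+p[1],q[:,2]]
r=least_squares(lambda p:(np.array([proj(c,x) for x in W(p,P)])-px).ravel(),[640,30,-.1])
print(r.x,np.degrees(r.x[2]),r.fun.round(1))
for n,q in dict(rel=(30,-30,94),p1=(-32,72,12),fin0=(30,-30,136),front=(-80,0,37)).items():
    w=W(r.x,np.array([q],float))[0]; print(n,w.round(1),(proj(c,w)).round(1),((proj(c,w)-[205,95])*4.8).round())
print("fin base at z100/136", at(c,np.array([303,330])/4.8+[205,95],100),at(c,np.array([310,268])/4.8+[205,95],136))
a=c["frame"]
for thr in (110,130,150): print(thr,cassettes(c,38,(355,200,420,300),60,thr))
cor=np.array([(93,173),(201,173),(82,342),(194,344)])/2+[90,100]
print("tray",[at(c,p,20).tolist() for p in cor])
cor=np.array([(543,206),(644,211),(540,385),(643,388)])/2+[90,100]
print("mat",[at(c,p,4).tolist() for p in cor])
E
```

```text
[ 6.15225714e+02  3.75296968e+01 -5.37535340e-02] -3.0798506310388802 [-1.1  0.9  1.2  0.9 -1.3 -1.   1.1 -0.8]
rel [643.6   6.   94. ] [278.  161.6] [350. 320.]
p1 [587.1 111.1  12. ] [239.8 186.1] [167. 437.]
fin0 [643.6   6.  136. ] [278.  156.5] [350. 295.]
front [535.3  41.8  37. ] [261.6 203.5] [272. 521.]
fin base at z100/136 [632.8  31.9] [657.4  29.8]
110 [([439.4, -318.6], [185.3, 280.6], 2.0)]
130 [([326.4, -378.0], [70.6, 43.9], -85.5), ([363.8, -345.0], [48.0, 30.4], -85.2), ([388.0, -402.0], [17.3, 69.8], 2.3), ([446.1, -311.3], [51.1, 28.1], -84.9), ([476.8, -398.8], [17.5, 97.1], 1.9), ([523.6, -308.4], [29.4, 52.8], 88.2), ([528.8, -229.0], [14.3, 83.5], 3.2)]
150 []
tray [[556.7, 411.2], [570.8, 252.3], [311.7, 389.2], [325.3, 230.0]]
mat [[571.9, -243.9], [578.6, -393.1], [314.5, -254.8], [321.9, -401.6]]
```

>>> jog_arm([
  {"turn": [0,0,2],"slide": [31,-45,0],"claw": 60},
  {"turn": [0,0,2],"slide": [31,-45,0],"claw": 60},
  {"turn": [0,0,2],"slide": [31,-45,0],"claw": 60},
  {"turn": [0,0,2],"slide": [31,-45,0],"claw": 60},
  {"turn": [0,0,2],"slide": [31,-45,0],"claw": 60},
])

```text
t: 2.08
eef_pos: [424.8, 337.7, 214.8]
tcp_rot: [3.141, 0.0, 2.873]
ft_force: [1.6, 0.9, -0.1]
opening: 0.608
grip_force: 0.0
```

>>> jog_arm([
  {"turn": [0,0,2],"slide": [31,-45,0],"claw": 60},
  {"turn": [0,0,2],"slide": [31,-45,0],"claw": 60},
  {"turn": [0,0,2],"slide": [31,-45,0],"claw": 60},
  {"turn": [0,0,2],"slide": [31,-45,0],"claw": 60},
  {"turn": [0,0,2],"slide": [31,-45,0],"claw": 60},
])

```text
t: 2.7
eef_pos: [579.8, 112.6, 214.8]
tcp_rot: [3.141, 0.0, 3.047]
ft_force: [0.8, 1.5, -0.4]
opening: 0.6
grip_force: 0.0
```

>>> jog_arm([
  {"turn": [0,0,2.4],"slide": [33,-45,0],"claw": 60},
  {"turn": [0,0,0],"slide": [33,-42,0],"claw": 60},
  {"turn": [0,0,0],"slide": [0,0,0],"claw": 60},
])

```text
t: 3.08
eef_pos: [646.4, 24.2, 213.9]
tcp_rot: [-3.141, 0.0, 3.084]
ft_force: [-0.3, 0.4, -0.1]
opening: 0.599
grip_force: 0.0
```

>>> jog_arm([
  {"turn": [0,0,0],"slide": [0,0,-40],"claw": 60},
  {"turn": [0,0,0],"slide": [0,0,-30],"claw": 60},
  {"turn": [0,0,0],"slide": [0,0,-20],"claw": 60},
  {"turn": [0,0,0],"slide": [0,0,-16],"claw": 60},
  {"turn": [0,0,0],"slide": [0,0,0],"claw": 60},
])

```text
t: 3.7
eef_pos: [644.3, 27.7, 107.9]
tcp_rot: [3.141, -0.002, 3.088]
ft_force: [0.1, -0.1, -0.2]
opening: 0.596
grip_force: 0.0
```

>>> jog_arm([
  {"turn": [0,0,0],"slide": [0,0,0],"claw": 5},
  {"turn": [0,0,0],"slide": [0,0,0],"claw": 5},
  {"turn": [0,0,0],"slide": [0,0,0],"claw": 5},
  {"turn": [0,0,0],"slide": [0,0,0],"claw": 5},
])

```text
t: 4.2
eef_pos: [645.0, 27.2, 108.9]
tcp_rot: [3.141, 0.0, 3.088]
ft_force: [-0.4, 2.7, 0.2]
opening: 0.235
grip_force: 1.2
```

>>> jog_arm([
  {"turn": [0,0,0],"slide": [0,0,0],"claw": 0},
  {"turn": [0,0,0],"slide": [0,0,0],"claw": 0},
  {"turn": [0,0,0],"slide": [0,0,0],"claw": 0},
])

```text
t: 4.58
eef_pos: [645.0, 27.6, 108.8]
tcp_rot: [3.141, 0.0, 3.088]
ft_force: [0.3, 4.6, 1.7]
opening: 0.124
grip_force: 30.0
```

>>> jog_arm([
  {"turn": [0,0,0],"slide": [0.5,10,0],"claw": 0},
  {"turn": [0,0,0],"slide": [0.8,15,0],"claw": 0},
  {"turn": [0,0,0],"slide": [0.8,15,0],"claw": 0},
  {"turn": [0,0,0],"slide": [0.8,14,0],"claw": 0},
  {"turn": [0,0,0],"slide": [0,0,0],"claw": 0},
])

```text
t: 5.2
eef_pos: [648.0, 82.9, 108.8]
tcp_rot: [3.141, 0.001, 3.089]
ft_force: [1.0, 1.3, 6.0]
opening: 0.127
grip_force: 30.0
```

>>> jog_arm([
  {"turn": [0,0,0],"slide": [0,0,0],"claw": 35},
  {"turn": [0,0,0],"slide": [0,0,0],"claw": 35},
  {"turn": [0,0,0],"slide": [0,0,0],"claw": 35},
  {"turn": [0,0,0],"slide": [0,0,30],"claw": 35},
  {"turn": [0,0,0],"slide": [0,0,50],"claw": 35},
])

```text
t: 5.82
eef_pos: [647.1, 81.0, 187.9]
tcp_rot: [-3.141, -0.004, 3.087]
ft_force: [0.2, -0.5, 0.2]
opening: 0.349
grip_force: 0.0
```

>>> jog_arm([
  {"turn": [0,0,0],"slide": [-30,0,50],"claw": 0},
  {"turn": [0,0,0],"slide": [-60,0,0],"claw": 0},
  {"turn": [0,0,0],"slide": [-60,0,0],"claw": 0},
  {"turn": [0,0,0],"slide": [-60,0,0],"claw": 0},
])

```text
t: 6.32
eef_pos: [435.8, 81.0, 238.6]
tcp_rot: [3.141, 0.0, 3.087]
ft_force: [-0.0, 0.2, 0.7]
opening: 0.016
grip_force: 0.0
```

```bash
python3 - <<'E'
from h import *
c=snap("top","t1.png"); s=snap("side","s1.png"); print(look_for("release_top","top"),look_for("catch_grip","top"),look_for("release_top","side"))
for n,q in dict(rel=(643.6,6,94),fin=(645,83,136)).items(): print(n,proj(c,q),proj(s,q))
a=cv2.resize(c["frame"][110:200,220:310],None,fx=5,fy=5); b=cv2.resize(s["frame"][160:250,270:360],None,fx=4,fy=4)
o=np.zeros((450,800,3),np.uint8); o[:450,:450]=a; o[:350,450:]=b[:350,:350]; cv2.imwrite("pics/c1.png",o)
E
```

```text
[{'xy': [281.6, 160.7], 'conf': 0.43}] [{'xy': [256.7, 157.9], 'conf': 0.85}, {'xy': [293.1, 211.5], 'conf': 0.32}] []
rel [277.93718574 161.57657876] [316.74908762 206.74739592]
fin [249.2936481  153.45808948] [308.99259009 185.05205106]
```

View pics/c1.png

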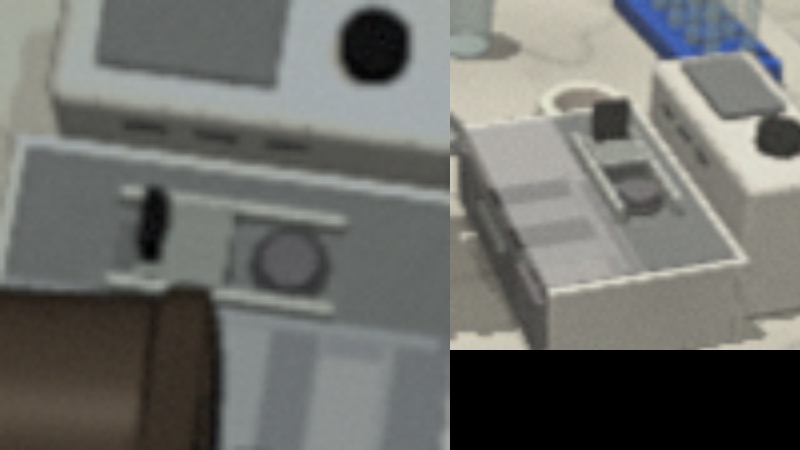

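The crop shows the catch aside and the button uncovered at full-frame px (278,161.6), which matches my estimate. Pressing it now.

>>> jog_arm([
  {"turn": [0,0,0],"slide": [51,-19,0],"claw": 0},
  {"turn": [0,0,0],"slide": [51,-19,0],"claw": 0},
  {"turn": [0,0,0],"slide": [52,-19,0],"claw": 0},
  {"turn": [0,0,0],"slide": [52,-18,-30],"claw": 0},
  {"turn": [0,0,0],"slide": [0,0,-50],"claw": 0},
])

```text
t: 7.2
eef_pos: [648.0, 4.4, 157.0]
tcp_rot: [-3.141, 0.003, 3.086]
ft_force: [-0.9, 1.2, -1.1]
opening: 0.004
grip_force: 0.0
```

>>> jog_arm([
  {"turn": [0,0,0],"slide": [0,0,-40],"claw": 0},
  {"turn": [0,0,0],"slide": [0,0,-20],"claw": 0},
  {"turn": [0,0,0],"slide": [0,0,-8],"claw": 0},
  {"turn": [0,0,0],"slide": [0,0,-5],"claw": 0},
  {"turn": [0,0,0],"slide": [0,0,0],"claw": 0},
])

```text
t: 7.82
eef_pos: [644.1, 6.2, 86.0]
tcp_rot: [3.141, 0.001, 3.088]
ft_force: [0.4, -0.2, -0.3]
opening: 0.003
grip_force: 0.0
```

```bash
python3 - <<'E'
from h import *
c=snap("top","t2.png"); s=snap("side","s2.png"); print(look_for("drawer_front","top"),state()["ft_force"])
a=cv2.resize(c["frame"][120:270,210:330],None,fx=3.3,fy=3.3); b=cv2.resize(s["frame"][160:280,230:350],None,fx=3.3,fy=3.3)
o=np.zeros((495,792,3),np.uint8); o[:a.shape[0],:396]=a; o[:396,396:]=b; cv2.imwrite("pics/c2.png",o)
E
```

```text
[] [0.18665458 0.29851505 0.90977483]
```

View pics/c2.png

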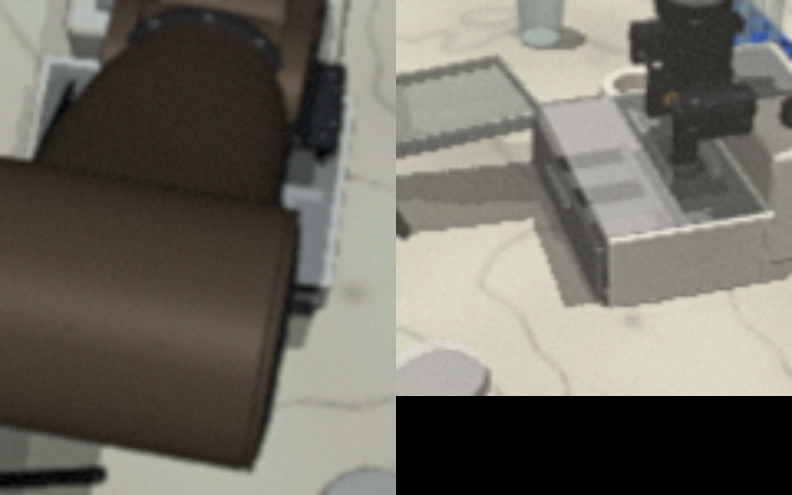

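The drawer is still shut, with the fingertip apparently right at the button. I'll press a bit further.

>>> jog_arm([
  {"turn": [0,0,0],"slide": [0,0,-2],"claw": 0},
  {"turn": [0,0,0],"slide": [0,0,0],"claw": 0},
])

```text
t: 8.22
eef_pos: [644.1, 6.3, 84.2]
tcp_rot: [3.141, 0.001, 3.088]
ft_force: [0.2, -0.2, 4.1]
opening: 0.004
grip_force: 1.8
```

>>> jog_arm([
  {"turn": [0,0,0],"slide": [0,0,-1],"claw": 0},
  {"turn": [0,0,0],"slide": [0,0,0],"claw": 0},
])

```text
t: 8.48
eef_pos: [644.1, 6.3, 83.3]
tcp_rot: [3.141, 0.001, 3.088]
ft_force: [-0.3, -0.3, 5.5]
opening: 0.004
grip_force: 2.9
```

>>> jog_arm([
  {"turn": [0,0,0],"slide": [0,0,20],"claw": 0},
  {"turn": [0,0,0],"slide": [0,0,55],"claw": 0},
  {"turn": [0,0,0],"slide": [0,0,55],"claw": 50},
  {"turn": [0,0,0],"slide": [0,-50,20],"claw": 70},
  {"turn": [0,0,0],"slide": [0,-60,0],"claw": 70},
])

```text
t: 9.1
eef_pos: [644.0, -104.2, 234.8]
tcp_rot: [-3.141, 0.003, 3.09]
ft_force: [0.7, 0.1, -0.3]
opening: 0.266
grip_force: 0.0
```

>>> jog_arm([
  {"turn": [0,0,0],"slide": [0,-60,0],"claw": 70},
  {"turn": [0,0,0],"slide": [0,-60,0],"claw": 70},
  {"turn": [0,0,0],"slide": [0,-60,0],"claw": 70},
  {"turn": [0,0,0],"slide": [0,0,0],"claw": 70},
])

```text
t: 9.6
eef_pos: [642.6, -287.8, 231.5]
tcp_rot: [3.141, -0.001, 3.083]
ft_force: [-0.1, 0.0, -0.4]
opening: 0.672
grip_force: 0.0
```

```bash
python3 - <<'E'
from h import *
c=snap("top","t3.png"); s=snap("side","s3.png"); print(look_for("drawer_front","top"),look_for("new1","top"))
a=cv2.resize(c["frame"][125:285,220:310],None,fx=3.7,fy=3.7); b=cv2.resize(s["frame"][160:290,230:355],None,fx=3.7,fy=3.7)
o=np.zeros((595,798,3),np.uint8); o[:a.shape[0],:a.shape[1]]=a; o[:b.shape[0],334:334+b.shape[1]]=b[:,:464]; cv2.imwrite("pics/c3.png",o)
E
```

```text
[] [{'xy': [445.3, 256.4], 'conf': 0.92}, {'xy': [407.9, 327.6], 'conf': 0.91}, {'xy': [402.0, 277.3], 'conf': 0.66}, {'xy': [447.3, 309.0], 'conf': 0.61}]
```

View pics/c3.png

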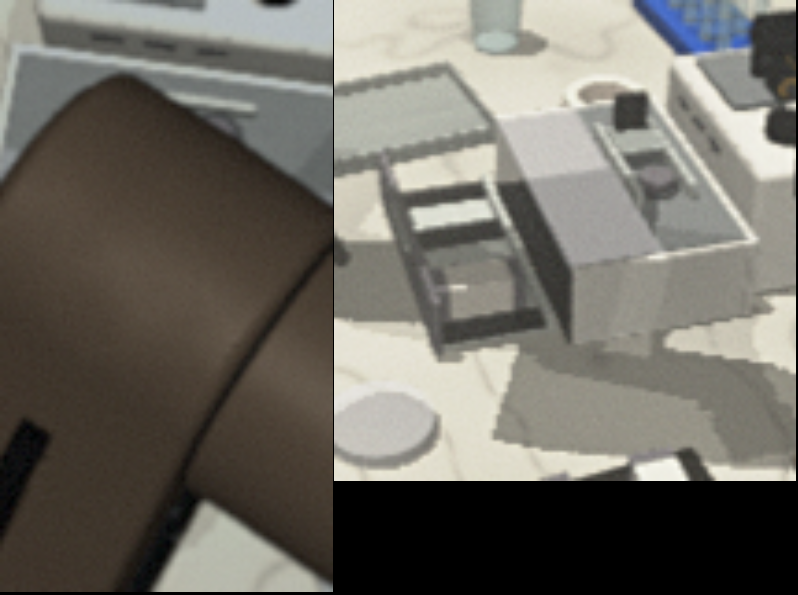

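The drawer is out, with a cassette in pocket 3 and pocket 1 empty. I'll swing the arm out of the top camera's view.

>>> jog_arm([
  {"turn": [0,0,-9],"slide": [-44,-35,0],"claw": 70},
  {"turn": [0,0,-9],"slide": [-44,-35,0],"claw": 70},
  {"turn": [0,0,-9],"slide": [-44,-35,0],"claw": 70},
  {"turn": [0,0,-9],"slide": [-44,-35,0],"claw": 70},
  {"turn": [0,0,-9],"slide": [-44,-35,0],"claw": 70},
])

```text
t: 10.42
eef_pos: [423.0, -458.3, 233.2]
tcp_rot: [3.141, 0.0, 2.299]
ft_force: [0.7, 0.0, -0.3]
opening: 0.702
grip_force: 0.0
```

>>> jog_arm([
  {"turn": [0,0,0],"slide": [-44,-35,0],"claw": 70},
  {"turn": [0,0,0],"slide": [-44,-35,0],"claw": 70},
  {"turn": [0,0,0],"slide": [-44,-35,0],"claw": 70},
  {"turn": [0,0,0],"slide": [0,0,0],"claw": 70},
])

```text
t: 10.92
eef_pos: [289.8, -564.8, 232.8]
tcp_rot: [-3.141, 0.0, 2.3]
ft_force: [1.1, 0.6, -0.2]
opening: 0.7
grip_force: 0.0
```

```bash
python3 - <<'E'
from h import *
c=snap("top","t4.png"); s=snap("side","s4.png"); print(look_for("drawer_front","top"),look_for("new1","top"),look_for("new1","side"))
print(state()["joints"].round(2))
for thr in (120,130,140): print(thr,cassettes(c,38,(355,200,420,300),60,thr))
cv2.imwrite("pics/c4.png",cv2.resize(c["frame"][120:310,215:425],None,fx=3.1,fy=3.1,interpolation=cv2.INTER_CUBIC))
E
```

```text
[{'xy': [253.6, 229.9], 'conf': 0.87}] [{'xy': [380.9, 217.7], 'conf': 0.82}, {'xy': [449.2, 253.2], 'conf': 0.6}, {'xy': [457.0, 302.3], 'conf': 0.45}] [{'xy': [320.2, 296.1], 'conf': 0.86}, {'xy': [214.5, 352.7], 'conf': 0.85}, {'xy': [255.8, 384.3], 'conf': 0.8}, {'xy': [297.0, 307.6], 'conf': 0.57}, {'xy': [269.4, 328.0], 'conf': 0.54}]
[-1.19  0.49  1.51  0.    1.14 -1.93]
120 [([522.7, -308.7], [33.7, 59.3], 87.6), ([542.4, -313.4], [185.3, 73.0], -84.5)]
130 [([523.0, -309.2], [54.5, 34.6], -84.7), ([542.4, -313.4], [185.3, 73.0], -84.5)]
140 [([522.6, -308.8], [32.3, 56.9], 87.1), ([542.4, -313.4], [185.3, 73.0], -84.5)]
```

View pics/c4.png

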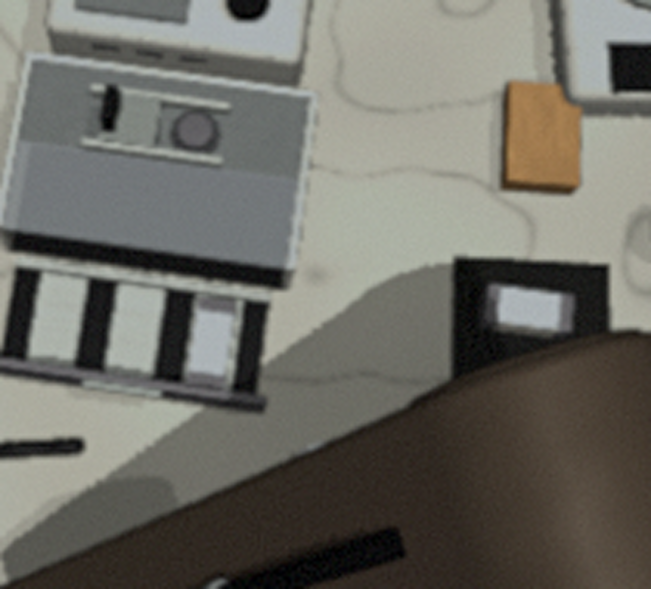

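Only pocket 3 holds a cassette (crop ≈(209,342)); pockets 1 and 2 are empty. Next I'll work out the pocket position.

```bash
python3 - <<'E'
from h import *
c=snap("top"); s=snap("side")
q=lambda l:[at(c,np.array(p)/3.1+[215,120],z).tolist() for p,z in l]
print("patch",q([((193,304),46),((233,308),46),((185,376),46),((226,381),46)]))
print("pockets",q([((64,275),12),((89,279),12),((30,358),12),((77,362),12),((112,284),12),((165,291),12),((106,365),12),((154,372),12)]))
print("front",q([((0,363),66),((264,402),66),((122,390),66)]))
def S(x,y,z,p=(615.2,37.5,-.0538)):
    k,n=np.cos(p[2]),np.sin(p[2]); return np.array([p[0]+x*k-y*n,p[1]+x*n+y*k,z])
for y in(72,0,-72): w=S(-140,y,12); print(w.round(1),((proj(c,w)-[215,120])*3.1).round())
w=S(-140,-72,46); print("old top pred",((proj(c,w)-[215,120])*3.1).round(),proj(s,w).round(1))
for d in look_for("old1","side"): print(d)
E
```

```text
patch [[495.8, -5.9], [495.4, -41.9], [430.2, -4.9], [429.1, -41.5]]
pockets [[519.3, 115.6], [517.7, 92.2], [439.2, 137.9], [439.5, 94.8], [514.9, 70.6], [512.9, 21.5], [439.2, 68.2], [436.9, 24.1]]
front [[423.1, 156.9], [410.4, -75.8], [409.5, 48.1]]
[479.3 116.9  12. ] [ 58. 317.]
[475.4  45.   12. ] [135. 329.]
[471.5 -26.9  12. ] [213. 340.]
old top pred [214. 333.] [270.8 233.6]
```

>>> jog_arm([
  {"turn": [0,0,4.5],"slide": [17.5,54,0],"claw": 60},
  {"turn": [0,0,4.5],"slide": [17.5,54,0],"claw": 60},
  {"turn": [0,0,4.5],"slide": [17.5,54,0],"claw": 60},
  {"turn": [0,0,4.5],"slide": [17.5,54,0],"claw": 60},
  {"turn": [0,0,4.5],"slide": [17.5,54,0],"claw": 60},
])

```text
t: 11.95
eef_pos: [379.7, -291.6, 233.0]
tcp_rot: [-3.142, 0.001, 2.698]
ft_force: [0.7, -0.6, 0.1]
opening: 0.598
grip_force: 0.0
```

>>> jog_arm([
  {"turn": [0,0,4.5],"slide": [17.5,54,0],"claw": 60},
  {"turn": [0,0,4.5],"slide": [17.5,54,0],"claw": 60},
  {"turn": [0,0,4.5],"slide": [17.5,54,0],"claw": 60},
  {"turn": [0,0,4.5],"slide": [17.5,54,-10],"claw": 60},
  {"turn": [0,0,4.5],"slide": [17.5,53,-20],"claw": 60},
])

```text
t: 12.58
eef_pos: [467.4, -22.5, 203.2]
tcp_rot: [-3.141, 0.002, 3.091]
ft_force: [1.7, -0.3, -0.9]
opening: 0.599
grip_force: 0.0
```

>>> jog_arm([
  {"turn": [0,0,0],"slide": [0,0,-50],"claw": 60},
  {"turn": [0,0,0],"slide": [0,0,-50],"claw": 60},
  {"turn": [0,0,0],"slide": [0,0,0],"claw": 60},
])

```text
t: 12.95
eef_pos: [465.3, -24.0, 100.8]
tcp_rot: [3.141, -0.006, 3.089]
ft_force: [-0.6, -0.4, 0.6]
opening: 0.601
grip_force: 0.0
```

>>> jog_arm([
  {"turn": [0,0,0],"slide": [0,0,-40],"claw": 60},
  {"turn": [0,0,0],"slide": [0,0,-25],"claw": 60},
  {"turn": [0,0,0],"slide": [0,0,-16],"claw": 60},
  {"turn": [0,0,0],"slide": [0,0,0],"claw": 20},
  {"turn": [0,0,0],"slide": [0,0,0],"claw": 20},
])

```text
t: 13.58
eef_pos: [467.5, -24.9, 23.3]
tcp_rot: [-3.141, 0.002, 3.088]
ft_force: [0.4, 0.5, 0.2]
opening: 0.439
grip_force: 0.0
```

>>> jog_arm([
  {"turn": [0,0,0],"slide": [0,0,0],"claw": 20},
  {"turn": [0,0,0],"slide": [0,0,0],"claw": 20},
  {"turn": [0,0,0],"slide": [0,0,0],"claw": 20},
])

```text
t: 13.95
eef_pos: [467.3, -24.8, 23.0]
tcp_rot: [-3.141, 0.002, 3.088]
ft_force: [-1.1, 0.3, 9.8]
opening: 0.358
grip_force: 30.0
```

>>> jog_arm([
  {"turn": [0,0,0],"slide": [0,0,20],"claw": 20},
  {"turn": [0,0,0],"slide": [0,0,45],"claw": 20},
  {"turn": [0,0,0],"slide": [0,0,45],"claw": 20},
  {"turn": [0,0,0],"slide": [-4,40,0],"claw": 20},
  {"turn": [0,0,0],"slide": [-4,50,0],"claw": 20},
])

```text
t: 14.58
eef_pos: [458.9, 65.7, 133.0]
tcp_rot: [3.141, 0.002, 3.086]
ft_force: [0.6, 0.1, -0.5]
opening: 0.353
grip_force: 30.0
```

>>> jog_arm([
  {"turn": [0,0,0],"slide": [-4,50,0],"claw": 20},
  {"turn": [0,0,0],"slide": [-4,50,0],"claw": 20},
  {"turn": [0,0,0],"slide": [-4,50,0],"claw": 20},
  {"turn": [0,0,0],"slide": [-3,50,0],"claw": 20},
  {"turn": [0,0,0],"slide": [-3,56,0],"claw": 20},
])

```text
t: 15.2
eef_pos: [440.4, 322.8, 132.5]
tcp_rot: [3.141, 0.001, 3.087]
ft_force: [0.5, -0.6, -0.7]
opening: 0.353
grip_force: 30.0
```

>>> jog_arm([
  {"turn": [0,0,0],"slide": [0,0,-40],"claw": 20},
  {"turn": [0,0,0],"slide": [0,0,0],"claw": 20},
])

```text
t: 15.45
eef_pos: [439.3, 321.0, 90.4]
tcp_rot: [-3.139, -0.004, 3.089]
ft_force: [0.4, 0.6, 0.1]
opening: 0.357
grip_force: 30.0
```

```bash
python3 - <<'E'
from h import *
s=snap("side","s5.png"); c=snap("top")
for thr in (120,130): print(thr,cassettes(c,38,(355,200,420,300),60,thr))
print(look_for("new1","side"),look_for("new1","top"))
cv2.imwrite("pics/c5.png",cv2.resize(s["frame"][150:330,190:340],None,fx=3,fy=3,interpolation=cv2.INTER_CUBIC))
E
```

```text
120 [([439.4, -318.6], [185.3, 280.6], 2.0)]
130 [([439.4, -318.6], [185.3, 280.6], 2.0)]
[{'xy': [319.4, 295.1], 'conf': 0.96}, {'xy': [255.6, 383.0], 'conf': 0.82}, {'xy': [214.1, 350.7], 'conf': 0.79}, {'xy': [293.0, 301.3], 'conf': 0.66}, {'xy': [268.1, 318.4], 'conf': 0.59}, {'xy': [314.9, 363.7], 'conf': 0.56}, {'xy': [242.0, 272.8], 'conf': 0.33}, {'xy': [373.6, 283.7], 'conf': 0.19}] [{'xy': [408.1, 326.5], 'conf': 0.97}, {'xy': [395.0, 276.4], 'conf': 0.77}, {'xy': [446.7, 256.5], 'conf': 0.77}, {'xy': [446.7, 309.2], 'conf': 0.68}, {'xy': [382.6, 245.5], 'conf': 0.65}, {'xy': [381.3, 220.5], 'conf': 0.57}]
```

View pics/c5.png

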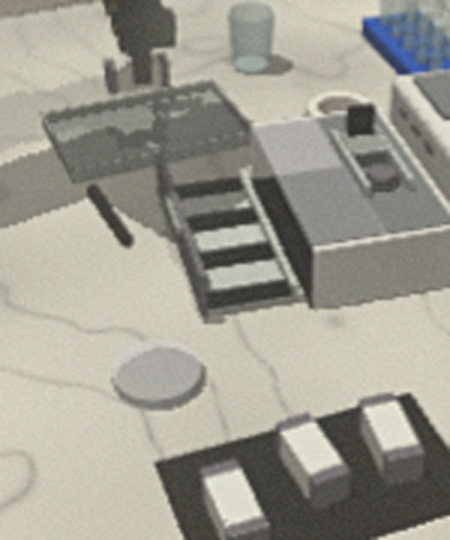

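The side view shows the cassette held over the tray at crop (140,75), all pockets empty, and the three new cassettes on the mat.

>>> jog_arm([
  {"turn": [0,0,0],"slide": [0,0,-40],"claw": 20},
  {"turn": [0,0,0],"slide": [0,0,-24],"claw": 20},
  {"turn": [0,0,0],"slide": [0,0,-10.5],"claw": 20},
  {"turn": [0,0,0],"slide": [0,0,0],"claw": 20},
])

```text
t: 16.15
eef_pos: [441.0, 321.1, 17.7]
tcp_rot: [3.141, 0.0, 3.087]
ft_force: [0.4, 0.1, -0.8]
opening: 0.356
grip_force: 30.0
```

>>> jog_arm([
  {"turn": [0,0,0],"slide": [0,0,0],"claw": 60},
  {"turn": [0,0,0],"slide": [0,0,0],"claw": 60},
  {"turn": [0,0,0],"slide": [0,0,0],"claw": 60},
  {"turn": [0,0,0],"slide": [0,0,40],"claw": 60},
  {"turn": [0,0,0],"slide": [0,0,60],"claw": 60},
])

```text
t: 16.77
eef_pos: [440.0, 320.9, 117.4]
tcp_rot: [-3.14, -0.003, 3.088]
ft_force: [0.3, -0.4, 1.7]
opening: 0.603
grip_force: 0.0
```

```bash
cat >> h.py <<'E'
def matview(c,f=None):
    for d in look_for("new1","top"):
        w=at(c,d["xy"],38)
        if 300<w[0]<600 and -410<w[1]<-230: print("net",w,round(d["conf"],2))
    p=np.array([proj(c,(x,y,4)) for x,y in ((577,-246),(575,-385),(323,-398),(322,-252))]).astype(np.int32)
    g=c["frame"].min(2); m=np.zeros_like(g); cv2.fillConvexPoly(m,p,1)
    for thr in (90,110,130):
        k=((g>thr)&(m>0)).astype(np.uint8)
        for q in cv2.findContours(k,cv2.RETR_EXTERNAL,cv2.CHAIN_APPROX_NONE)[0]:
            if cv2.contourArea(q)<60: continue
            w=np.array([at(c,x,38) for x in cv2.boxPoints(cv2.minAreaRect(q))]); e=[w[1]-w[0],w[2]-w[1]]; L=max(e,key=np.linalg.norm)
            print(thr,w.mean(0).round(1),[round(float(np.linalg.norm(v))) for v in e],round(float(np.degrees(np.arctan2(L[1],L[0])))%180,1))
    if f: cv2.imwrite("pics/"+f,cv2.resize(c["frame"][195:300,350:420],None,fx=5,fy=5,interpolation=cv2.INTER_CUBIC))
E
python3 - <<'E'
from h import *
c=snap("top"); matview(c,"m1.png")
E
```

```text
net [ 444.5 -303.4] 0.88
net [ 522. -302.] 0.76
net [ 362.4 -343.1] 0.62
90 [ 363.6 -343.8] [73, 36] 94.8
90 [ 446. -310.] [77, 34] 95.1
90 [ 522.5 -308.4] [38, 77] 87.1
110 [ 365.1 -345. ] [59, 33] 94.7
110 [ 446.1 -311.4] [57, 34] 95.1
110 [ 522.6 -308.8] [34, 59] 87.1
130 [ 363.7 -345. ] [54, 30] 94.7
130 [ 444.7 -311.4] [57, 31] 95.1
130 [ 522.7 -308.8] [33, 57] 88.2
```

View pics/m1.png

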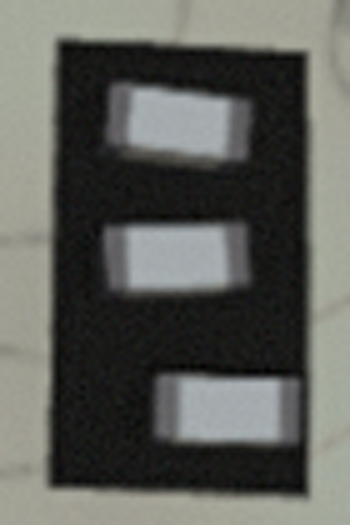

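The mat crop shows the three new cassettes cleanly at (178,120), (178,257) and (228,409), unmoved so far. I'll pick the far one, A, first.

>>> jog_arm([
  {"turn": [0,0,-8],"slide": [7,-50,23],"claw": 60},
  {"turn": [0,0,-8],"slide": [7,-54,20],"claw": 60},
  {"turn": [0,0,-8],"slide": [7,-57,0],"claw": 60},
  {"turn": [0,0,-8],"slide": [7,-57,0],"claw": 60},
  {"turn": [0,0,-8],"slide": [7,-57,0],"claw": 60},
])

```text
t: 17.5
eef_pos: [475.6, 44.5, 160.3]
tcp_rot: [3.141, 0.0, 2.385]
ft_force: [0.4, 0.8, 0.1]
opening: 0.6
grip_force: 0.0
```

>>> jog_arm([
  {"turn": [0,0,-8],"slide": [7,-57,0],"claw": 60},
  {"turn": [0,0,-8],"slide": [7,-57,0],"claw": 60},
  {"turn": [0,0,-8],"slide": [7,-57,0],"claw": 60},
  {"turn": [0,0,-8],"slide": [7,-57,0],"claw": 60},
  {"turn": [0,0,-8],"slide": [7,-57,0],"claw": 60},
])

```text
t: 18.12
eef_pos: [510.5, -240.7, 160.1]
tcp_rot: [3.141, -0.0, 1.687]
ft_force: [0.4, 0.3, -0.6]
opening: 0.6
grip_force: 0.0
```

>>> jog_arm([
  {"turn": [0,0,-9],"slide": [6,-35,-30],"claw": 60},
  {"turn": [0,0,0],"slide": [6,-35,-30],"claw": 60},
  {"turn": [0,0,0],"slide": [0,0,0],"claw": 60},
])

```text
t: 18.5
eef_pos: [521.7, -310.0, 97.7]
tcp_rot: [-3.139, -0.002, 1.532]
ft_force: [-2.0, 1.3, 0.4]
opening: 0.602
grip_force: 0.0
```

```bash
python3 - <<'E'
from h import *
s=snap("side"); print(look_for("new1","side"))
for x,y in((522.6,-308.8),(446,-311.4),(364.5,-345)): print(proj(s,(x,y,30)).round(1))
cv2.imwrite("pics/m2.png",cv2.resize(s["frame"][230:350,230:350],None,fx=4,fy=4,interpolation=cv2.INTER_CUBIC))
E
```

```text
[{'xy': [256.4, 383.8], 'conf': 0.92}, {'xy': [263.6, 231.7], 'conf': 0.72}, {'xy': [293.9, 300.5], 'conf': 0.7}, {'xy': [313.2, 361.6], 'conf': 0.68}, {'xy': [266.6, 316.2], 'conf': 0.66}, {'xy': [213.4, 350.8], 'conf': 0.64}, {'xy': [316.5, 297.0], 'conf': 0.56}]
[319.6 293.5]
[293.4 300.8]
[267.6 317.6]
```

View pics/m2.png

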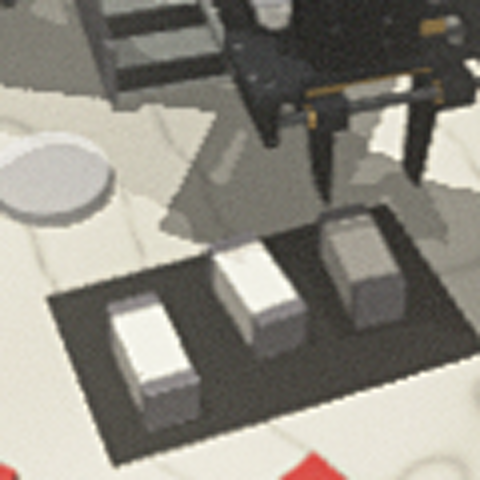

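>>> jog_arm([
  {"turn": [0,0,0],"slide": [0,0,-40],"claw": 60},
  {"turn": [0,0,0],"slide": [0,0,-28],"claw": 60},
  {"turn": [0,0,0],"slide": [0,0,-17],"claw": 60},
  {"turn": [0,0,0],"slide": [0,0,0],"claw": 20},
  {"turn": [0,0,0],"slide": [0,0,0],"claw": 20},
])

```text
t: 19.23
eef_pos: [523.2, -308.8, 16.5]
tcp_rot: [3.14, 0.001, 1.535]
ft_force: [0.4, 0.1, -0.4]
opening: 0.443
grip_force: 0.0
```

>>> jog_arm([
  {"turn": [0,0,0],"slide": [0,0,0],"claw": 20},
  {"turn": [0,0,0],"slide": [0,0,0],"claw": 20},
  {"turn": [0,0,0],"slide": [0,0,0],"claw": 20},
  {"turn": [0,0,0],"slide": [0,0,0],"claw": 20},
])

```text
t: 19.73
eef_pos: [523.2, -309.0, 16.4]
tcp_rot: [3.14, 0.001, 1.534]
ft_force: [0.3, 2.2, 6.7]
opening: 0.355
grip_force: 30.0
```

>>> jog_arm([
  {"turn": [0,0,0],"slide": [0,0,20],"claw": 20},
  {"turn": [0,0,0],"slide": [0,0,45],"claw": 20},
  {"turn": [0,0,0],"slide": [0,0,45],"claw": 20},
  {"turn": [0,0,0],"slide": [0,0,0],"claw": 20},
])

```text
t: 20.23
eef_pos: [523.8, -309.6, 128.8]
tcp_rot: [3.136, 0.004, 1.534]
ft_force: [0.3, -0.0, -1.3]
opening: 0.359
grip_force: 30.0
```

>>> jog_arm([
  {"turn": [0,0,10],"slide": [-6,31,0],"claw": 20},
  {"turn": [0,0,10],"slide": [-6,31,0],"claw": 20},
  {"turn": [0,0,10],"slide": [-6,31,0],"claw": 20},
  {"turn": [0,0,10],"slide": [-6,31,0],"claw": 20},
  {"turn": [0,0,10],"slide": [-6,31,0],"claw": 20},
])

```text
t: 20.85
eef_pos: [491.9, -152.6, 124.4]
tcp_rot: [-3.141, -0.001, 2.413]
ft_force: [0.3, 0.9, 0.2]
opening: 0.355
grip_force: 30.0
```

>>> jog_arm([
  {"turn": [0,0,10],"slide": [-6,32,0],"claw": 20},
  {"turn": [0,0,10],"slide": [-5,32,0],"claw": 20},
  {"turn": [0,0,10],"slide": [-5,32,0],"claw": 20},
  {"turn": [0,0,9.1],"slide": [-5,32,0],"claw": 20},
  {"turn": [0,0,0],"slide": [0,0,0],"claw": 20},
])

```text
t: 21.48
eef_pos: [470.9, -24.3, 124.7]
tcp_rot: [3.141, -0.001, 3.093]
ft_force: [1.7, -0.3, -0.5]
opening: 0.357
grip_force: 30.0
```

>>> jog_arm([
  {"turn": [0,0,0],"slide": [0,0,-35],"claw": 20},
  {"turn": [0,0,0],"slide": [0,0,0],"claw": 20},
])

```text
t: 21.72
eef_pos: [470.6, -26.2, 88.6]
tcp_rot: [3.141, -0.004, 3.087]
ft_force: [0.1, 0.9, -0.9]
opening: 0.354
grip_force: 30.0
```

```bash
python3 - <<'E'
from h import *
s=snap("side"); c=snap("top"); print(look_for("new1","side"),state()["eef_pos"]); matview(c)
cv2.imwrite("pics/p1.png",cv2.resize(s["frame"][180:280,230:330],None,fx=5,fy=5,interpolation=cv2.INTER_CUBIC))
def S(x,y,z,p=(615.2,37.5,-.0538)):
    k,n=np.cos(p[2]),np.sin(p[2]); return np.array([p[0]+x*k-y*n,p[1]+x*n+y*k,z])
for n,(x,y,z) in dict(ribRF=(-186,-94,17),ribRB=(-94,-94,17),p3F=(-186,-50,17),p3B=(-94,-50,17),cen=(-140,-72,12),casRF=(-180,-89,75),casRB=(-100,-89,75),casRFb=(-180,-89,41+34)).items():
    print(n,((proj(s,S(x,y,z))-[230,180])*5).round())
E
```

```text
[{'xy': [316.3, 362.6], 'conf': 0.91}, {'xy': [216.3, 352.1], 'conf': 0.83}, {'xy': [258.1, 381.3], 'conf': 0.72}, {'xy': [265.3, 317.8], 'conf': 0.7}, {'xy': [297.0, 302.2], 'conf': 0.65}, {'xy': [264.7, 223.6], 'conf': 0.52}] [471.97513771 -26.26731344  90.76469824]
net [ 434.2 -307.4] 0.74
net [ 358.9 -339.9] 0.59
90 [ 362.  -343.2] [36, 76] 91.6
90 [ 444.6 -310. ] [77, 37] 95.1
110 [ 362.2 -343.8] [73, 33] 94.7
110 [ 446.1 -311.4] [62, 34] 95.1
130 [ 362.2 -343.8] [56, 33] 94.7
130 [ 446.1 -311.4] [57, 34] 95.1
ribRF [143. 335.]
ribRB [281. 312.]
p3F [129. 295.]
p3B [263. 273.]
cen [205. 310.]
casRF [148. 256.]
casRB [271. 236.]
casRFb [148. 256.]
```

View pics/p1.png

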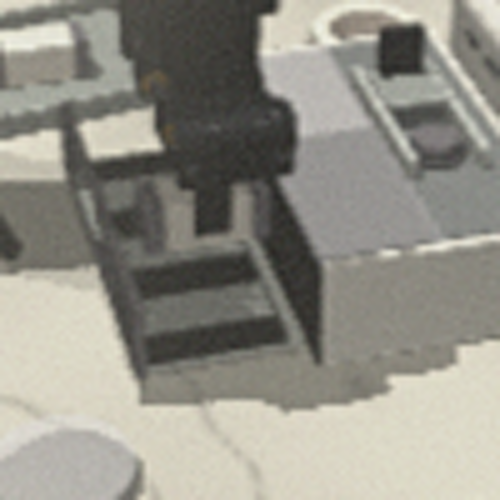

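The crop shows the cassette hanging level above pocket 3, its ends at columns ~147–268 against the predicted 148–271, and the old cassette lying in the tray. Lowering now.

>>> jog_arm([
  {"turn": [0,0,0],"slide": [0,0,-35],"claw": 20},
  {"turn": [0,0,0],"slide": [0,0,-18],"claw": 20},
  {"turn": [0,0,0],"slide": [0,0,-8],"claw": 20},
  {"turn": [0,0,0],"slide": [0,0,-4.5],"claw": 20},
  {"turn": [0,0,0],"slide": [0,0,0],"claw": 20},
])

```text
t: 22.55
eef_pos: [471.9, -25.8, 25.1]
tcp_rot: [3.142, 0.001, 3.089]
ft_force: [1.0, -1.2, -0.4]
opening: 0.356
grip_force: 30.0
```

>>> jog_arm([
  {"turn": [0,0,0],"slide": [0,0,0],"claw": 55},
  {"turn": [0,0,0],"slide": [0,0,0],"claw": 55},
  {"turn": [0,0,0],"slide": [0,0,0],"claw": 55},
  {"turn": [0,0,0],"slide": [0,0,40],"claw": 60},
  {"turn": [0,0,0],"slide": [0,0,60],"claw": 60},
])

```text
t: 23.18
eef_pos: [471.0, -25.6, 125.0]
tcp_rot: [3.141, -0.003, 3.089]
ft_force: [1.7, -0.4, -0.8]
opening: 0.596
grip_force: 0.0
```

>>> jog_arm([
  {"turn": [0,0,-9],"slide": [-3,-32,0],"claw": 60},
  {"turn": [0,0,-9],"slide": [-3,-32,0],"claw": 60},
  {"turn": [0,0,-9],"slide": [-3,-32,0],"claw": 60},
  {"turn": [0,0,-9],"slide": [-3,-32,0],"claw": 60},
  {"turn": [0,0,-9],"slide": [-3,-32,0],"claw": 60},
])

```text
t: 23.8
eef_pos: [456.4, -186.8, 124.9]
tcp_rot: [3.141, 0.0, 2.299]
ft_force: [-0.3, -0.3, -0.5]
opening: 0.601
grip_force: 0.0
```

>>> jog_arm([
  {"turn": [0,0,-9],"slide": [-3,-32,0],"claw": 60},
  {"turn": [0,0,-9],"slide": [-3,-32,0],"claw": 60},
  {"turn": [0,0,-9],"slide": [-3,-32,0],"claw": 60},
  {"turn": [0,0,-9.8],"slide": [-1.8,-29.6,0],"claw": 60},
  {"turn": [0,0,0],"slide": [0,0,0],"claw": 60},
])

```text
t: 24.42
eef_pos: [445.6, -312.8, 124.6]
tcp_rot: [3.141, 0.0, 1.659]
ft_force: [-0.9, -0.1, 0.2]
opening: 0.602
grip_force: 0.0
```

```bash
python3 - <<'E'
from h import *
s=snap("side"); print([ (d["xy"],d["conf"]) for d in look_for("new1","side")])
for x,y in((446,-311.4),(363.5,-344)): print(proj(s,(x,y,30)).round(1))
cv2.imwrite("pics/m3.png",cv2.resize(s["frame"][190:350,220:350],None,fx=3.7,fy=3.7,interpolation=cv2.INTER_CUBIC))
E
```

```text
[([216.0, 350.8], 0.87), ([254.5, 315.7], 0.83), ([258.0, 385.1], 0.81), ([294.0, 302.0], 0.71), ([313.4, 358.6], 0.67)]
[293.4 300.8]
[267.2 317.4]
```

View pics/m3.png

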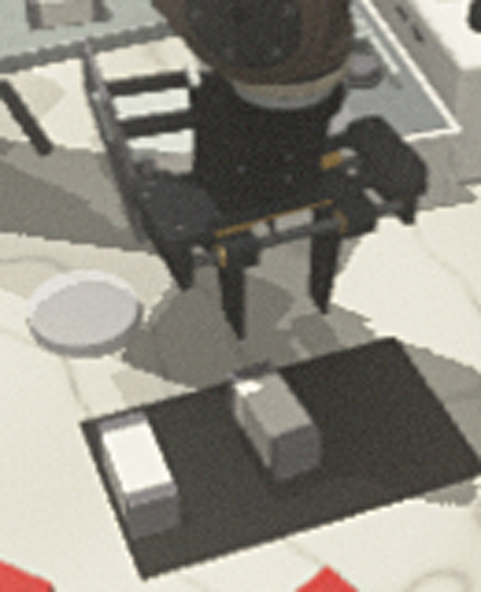

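C has been knocked towards -x (now at about crop (138,470), side px (254.5,316)); B is in place. I'll pick B and then re-measure C.

>>> jog_arm([
  {"turn": [0,0,0],"slide": [0,0,-50],"claw": 60},
  {"turn": [0,0,0],"slide": [0,0,-30],"claw": 60},
  {"turn": [0,0,0],"slide": [0,0,-20],"claw": 60},
  {"turn": [0,0,0],"slide": [0,0,-9.5],"claw": 60},
  {"turn": [0,0,0],"slide": [0,0,0],"claw": 20},
])

```text
t: 25.15
eef_pos: [445.9, -310.7, 15.2]
tcp_rot: [-3.141, -0.001, 1.663]
ft_force: [0.7, -0.3, -0.2]
opening: 0.541
grip_force: 0.0
```

>>> jog_arm([
  {"turn": [0,0,0],"slide": [0,0,0],"claw": 20},
  {"turn": [0,0,0],"slide": [0,0,0],"claw": 20},
  {"turn": [0,0,0],"slide": [0,0,0],"claw": 20},
  {"turn": [0,0,0],"slide": [0,0,0],"claw": 20},
  {"turn": [0,0,0],"slide": [0,0,0],"claw": 20},
])

```text
t: 25.78
eef_pos: [446.2, -311.5, 16.0]
tcp_rot: [3.141, 0.001, 1.662]
ft_force: [0.5, 2.2, 6.8]
opening: 0.356
grip_force: 29.7
```

>>> jog_arm([
  {"turn": [0,0,0],"slide": [0,0,20],"claw": 20},
  {"turn": [0,0,0],"slide": [0,0,45],"claw": 20},
  {"turn": [0,0,0],"slide": [0,0,45],"claw": 20},
  {"turn": [0,0,0],"slide": [0,0,0],"claw": 20},
])

```text
t: 26.28
eef_pos: [446.8, -312.2, 128.3]
tcp_rot: [3.138, 0.004, 1.662]
ft_force: [-0.1, -0.3, -0.9]
opening: 0.357
grip_force: 29.7
```

>>> jog_arm([
  {"turn": [0,0,9],"slide": [3,40,0],"claw": 20},
  {"turn": [0,0,9],"slide": [3,40,0],"claw": 20},
  {"turn": [0,0,9],"slide": [3,40,0],"claw": 20},
  {"turn": [0,0,9],"slide": [3,40,0],"claw": 20},
  {"turn": [0,0,9],"slide": [3,40,0],"claw": 20},
])

```text
t: 26.9
eef_pos: [460.4, -110.0, 124.4]
tcp_rot: [-3.141, -0.001, 2.452]
ft_force: [0.2, 0.1, -0.3]
opening: 0.358
grip_force: 29.7
```

>>> jog_arm([
  {"turn": [0,0,9],"slide": [3,40,0],"claw": 20},
  {"turn": [0,0,9],"slide": [3,40,0],"claw": 20},
  {"turn": [0,0,9],"slide": [4,40,0],"claw": 20},
  {"turn": [0,0,9.8],"slide": [4.5,36.5,0],"claw": 20},
  {"turn": [0,0,0],"slide": [0,0,0],"claw": 20},
])

```text
t: 27.52
eef_pos: [474.9, 46.9, 124.4]
tcp_rot: [3.141, -0.001, 3.094]
ft_force: [0.7, -0.0, -1.2]
opening: 0.356
grip_force: 29.7
```

>>> jog_arm([
  {"turn": [0,0,0],"slide": [0,0,-35],"claw": 20},
  {"turn": [0,0,0],"slide": [0,0,0],"claw": 20},
])

```text
t: 27.78
eef_pos: [474.0, 44.6, 88.5]
tcp_rot: [-3.142, -0.005, 3.088]
ft_force: [-0.6, 0.5, -0.5]
opening: 0.358
grip_force: 29.7
```

```bash
python3 - <<'E'
from h import *
s=snap("side"); c=snap("top"); print(look_for("new1","side"),state()["eef_pos"]); matview(c)
a=cv2.resize(s["frame"][180:280,230:330],None,fx=5,fy=5,interpolation=cv2.INTER_CUBIC)
b=cv2.resize(c["frame"][230:310,355:415],None,fx=5,fy=5,interpolation=cv2.INTER_CUBIC)
o=np.zeros((500,800,3),np.uint8); o[:,:500]=a; o[:400,500:]=b; cv2.imwrite("pics/p2.png",o)
def S(x,y,z,p=(615.2,37.5,-.0538)):
    k,n=np.cos(p[2]),np.sin(p[2]); return np.array([p[0]+x*k-y*n,p[1]+x*n+y*k,z])
for n,(x,y,z) in dict(casRF=(-180,-17,78),casRB=(-100,-17,78)).items():
    print(n,((proj(s,S(x,y,z))-[230,180])*5).round())
E
```

```text
[{'xy': [216.6, 352.2], 'conf': 0.97}, {'xy': [258.1, 383.2], 'conf': 0.96}, {'xy': [315.3, 358.7], 'conf': 0.89}, {'xy': [257.0, 314.9], 'conf': 0.83}, {'xy': [262.8, 208.7], 'conf': 0.77}, {'xy': [267.9, 233.8], 'conf': 0.62}] [475.55971379  44.67069254  90.75470168]
90 [ 340.3 -328.2] [78, 36] 94.7
110 [ 339.4 -326.9] [34, 71] 91.4
130 [ 339.  -329.5] [59, 33] 94.6
casRF [123. 190.]
casRB [241. 172.]
```

View pics/p2.png

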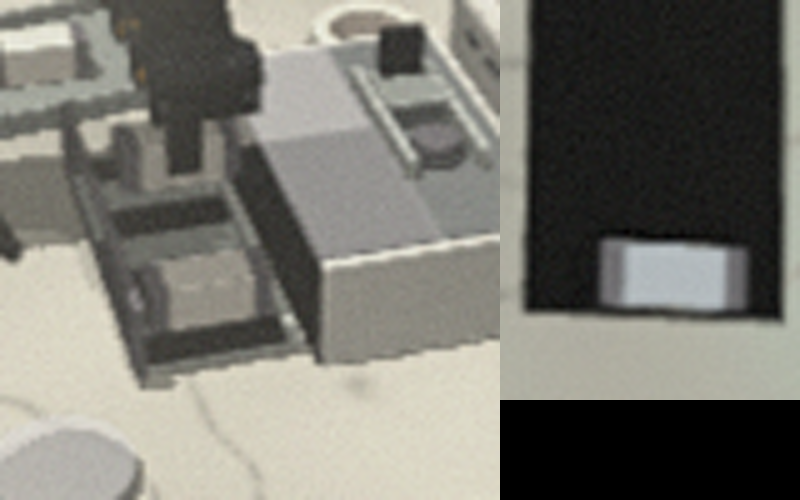

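The left crop shows the pocket 3 cassette seated and B hanging above pocket 2, about 3 mm to the front. The right crop shows C at about (340,-329), still on the mat.

>>> jog_arm([
  {"turn": [0,0,0],"slide": [2,0,-35],"claw": 20},
  {"turn": [0,0,0],"slide": [0,0,-18],"claw": 20},
  {"turn": [0,0,0],"slide": [0,0,-8],"claw": 20},
  {"turn": [0,0,0],"slide": [0,0,-4.5],"claw": 20},
  {"turn": [0,0,0],"slide": [0,0,0],"claw": 20},
])

```text
t: 28.6
eef_pos: [477.5, 45.1, 25.1]
tcp_rot: [3.142, 0.0, 3.089]
ft_force: [-0.1, 0.8, -0.3]
opening: 0.357
grip_force: 30.0
```

>>> jog_arm([
  {"turn": [0,0,0],"slide": [0,0,0],"claw": 55},
  {"turn": [0,0,0],"slide": [0,0,0],"claw": 55},
  {"turn": [0,0,0],"slide": [0,0,0],"claw": 55},
  {"turn": [0,0,0],"slide": [0,0,40],"claw": 60},
  {"turn": [0,0,0],"slide": [0,0,60],"claw": 60},
])

```text
t: 29.22
eef_pos: [476.6, 45.2, 124.9]
tcp_rot: [3.142, -0.003, 3.089]
ft_force: [0.5, 0.2, 0.1]
opening: 0.593
grip_force: 0.0
```

>>> jog_arm([
  {"turn": [0,0,-9],"slide": [-15,-42,0],"claw": 60},
  {"turn": [0,0,-9],"slide": [-15,-42,0],"claw": 60},
  {"turn": [0,0,-9],"slide": [-15,-42,0],"claw": 60},
  {"turn": [0,0,-9],"slide": [-15,-42,0],"claw": 60},
  {"turn": [0,0,-9],"slide": [-15,-42,0],"claw": 60},
])

```text
t: 29.85
eef_pos: [401.8, -166.2, 124.9]
tcp_rot: [3.141, 0.0, 2.299]
ft_force: [0.1, -0.6, 0.2]
opening: 0.597
grip_force: 0.0
```

>>> jog_arm([
  {"turn": [0,0,-9],"slide": [-15,-42,0],"claw": 60},
  {"turn": [0,0,-9],"slide": [-15,-42,0],"claw": 60},
  {"turn": [0,0,-9],"slide": [-15,-42,0],"claw": 60},
  {"turn": [0,0,-10.2],"slide": [-17.5,-38,0],"claw": 60},
  {"turn": [0,0,0],"slide": [0,0,0],"claw": 60},
])

```text
t: 30.48
eef_pos: [339.0, -330.8, 124.7]
tcp_rot: [3.141, 0.001, 1.65]
ft_force: [0.2, 0.1, 0.5]
opening: 0.6
grip_force: 0.0
```

```bash
python3 - <<'E'
from h import *
s=snap("side"); print([ (d["xy"],d["conf"]) for d in look_for("new1","side")],state()["eef_pos"],state()["tcp_rot"])
print(proj(s,(340,-329,30)).round(1))
E
```

```text
[([255.0, 316.8], 0.96), ([257.6, 383.4], 0.89), ([213.2, 351.9], 0.86), ([316.9, 362.3], 0.56), ([271.8, 232.1], 0.43)] [ 339.62259456 -328.56886846  124.6811039 ] [-3.14150533e+00 -4.45173603e-04  1.65553826e+00]
[256.6 315.3]
```

>>> jog_arm([
  {"turn": [0,0,0],"slide": [0,0,-50],"claw": 60},
  {"turn": [0,0,0],"slide": [0,0,-30],"claw": 60},
  {"turn": [0,0,0],"slide": [0,0,-20],"claw": 60},
  {"turn": [0,0,0],"slide": [0,0,-9.5],"claw": 60},
  {"turn": [0,0,0],"slide": [0,0,0],"claw": 20},
])

```text
t: 31.2
eef_pos: [340.1, -328.2, 15.2]
tcp_rot: [-3.141, -0.001, 1.656]
ft_force: [-0.3, -0.1, 0.2]
opening: 0.539
grip_force: 0.0
```

>>> jog_arm([
  {"turn": [0,0,0],"slide": [0,0,0],"claw": 20},
  {"turn": [0,0,0],"slide": [0,0,0],"claw": 20},
  {"turn": [0,0,0],"slide": [0,0,0],"claw": 20},
  {"turn": [0,0,0],"slide": [0,0,0],"claw": 20},
  {"turn": [0,0,0],"slide": [0,0,0],"claw": 20},
])

```text
t: 31.82
eef_pos: [340.1, -329.0, 16.0]
tcp_rot: [3.141, 0.001, 1.655]
ft_force: [0.9, 1.1, 7.5]
opening: 0.363
grip_force: 29.4
```

>>> jog_arm([
  {"turn": [0,0,0],"slide": [0,0,20],"claw": 20},
  {"turn": [0,0,0],"slide": [0,0,45],"claw": 20},
  {"turn": [0,0,0],"slide": [0,0,45],"claw": 20},
  {"turn": [0,0,0],"slide": [0,0,0],"claw": 20},
])

```text
t: 32.33
eef_pos: [340.6, -329.8, 128.1]
tcp_rot: [3.138, 0.005, 1.655]
ft_force: [-0.2, 0.2, -1.6]
opening: 0.357
grip_force: 29.4
```

>>> jog_arm([
  {"turn": [0,0,8],"slide": [14,45,0],"claw": 20},
  {"turn": [0,0,8],"slide": [14,45,0],"claw": 20},
  {"turn": [0,0,8],"slide": [14,45,0],"claw": 20},
  {"turn": [0,0,8],"slide": [14,45,0],"claw": 20},
  {"turn": [0,0,8],"slide": [14,45,0],"claw": 20},
])

```text
t: 32.95
eef_pos: [409.8, -102.3, 124.5]
tcp_rot: [-3.141, -0.001, 2.357]
ft_force: [1.6, -0.0, -0.4]
opening: 0.359
grip_force: 29.4
```

>>> jog_arm([
  {"turn": [0,0,8],"slide": [14,45,0],"claw": 20},
  {"turn": [0,0,8],"slide": [14,45,0],"claw": 20},
  {"turn": [0,0,8],"slide": [14,45,0],"claw": 20},
  {"turn": [0,0,9],"slide": [14,45,0],"claw": 20},
  {"turn": [0,0,9.1],"slide": [14,41.5,0],"claw": 20},
])

```text
t: 33.58
eef_pos: [479.7, 119.3, 124.3]
tcp_rot: [-3.141, -0.001, 3.093]
ft_force: [-0.1, -0.3, -1.0]
opening: 0.358
grip_force: 29.4
```

>>> jog_arm([
  {"turn": [0,0,0],"slide": [0,0,-35],"claw": 20},
  {"turn": [0,0,0],"slide": [0,0,0],"claw": 20},
  {"turn": [0,0,0],"slide": [0,0,0],"claw": 20},
])

```text
t: 33.95
eef_pos: [479.8, 117.3, 90.4]
tcp_rot: [-3.142, -0.001, 3.087]
ft_force: [-0.0, -0.1, -1.1]
opening: 0.359
grip_force: 29.4
```

```bash
python3 - <<'E'
from h import *
s=snap("side"); print(state()["eef_pos"],state()["tcp_rot"])
cv2.imwrite("pics/p3.png",cv2.resize(s["frame"][160:260,220:320],None,fx=5,fy=5,interpolation=cv2.INTER_CUBIC))
def S(x,y,z,p=(615.2,37.5,-.0538)):
    k,n=np.cos(p[2]),np.sin(p[2]); return np.array([p[0]+x*k-y*n,p[1]+x*n+y*k,z])
for n,(x,y,z) in dict(casRF=(-180,55,78),casRB=(-100,55,78)).items():
    print(n,((proj(s,S(x,y,z))-[220,160])*5).round())
E
```

```text
[480.04060833 117.23306272  90.83096397] [3.14148696e+00 3.64404279e-04 3.08684449e+00]
casRF [152. 233.]
casRB [264. 217.]
```

View pics/p3.png

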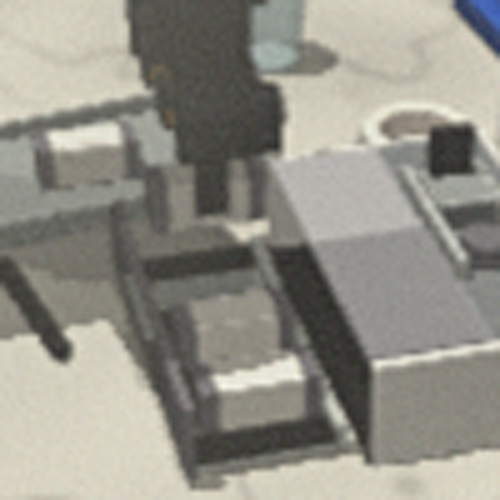

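The crop shows C hanging above pocket 1, its ends at columns 150–265 as predicted, with the other two cassettes seated in pockets 2 and 3. Lowering and releasing.

>>> jog_arm([
  {"turn": [0,0,0],"slide": [0,0,-35],"claw": 20},
  {"turn": [0,0,0],"slide": [0,0,-18],"claw": 20},
  {"turn": [0,0,0],"slide": [0,0,-8],"claw": 20},
  {"turn": [0,0,0],"slide": [0,0,-4.5],"claw": 20},
  {"turn": [0,0,0],"slide": [0,0,0],"claw": 20},
])

```text
t: 34.62
eef_pos: [480.1, 117.6, 25.2]
tcp_rot: [3.141, 0.001, 3.087]
ft_force: [0.2, 0.5, -1.7]
opening: 0.361
grip_force: 29.4
```

>>> jog_arm([
  {"turn": [0,0,0],"slide": [0,0,0],"claw": 55},
  {"turn": [0,0,0],"slide": [0,0,0],"claw": 55},
  {"turn": [0,0,0],"slide": [0,0,0],"claw": 55},
  {"turn": [0,0,0],"slide": [0,0,40],"claw": 55},
  {"turn": [0,0,0],"slide": [0,0,60],"claw": 40},
])

```text
t: 35.25
eef_pos: [479.1, 117.5, 124.9]
tcp_rot: [-3.141, -0.003, 3.088]
ft_force: [1.2, -0.2, -0.9]
opening: 0.492
grip_force: 0.0
```

>>> jog_arm([
  {"turn": [0,0,0],"slide": [-44,6,0],"claw": 0},
  {"turn": [0,0,0],"slide": [-44,6.5,0],"claw": 0},
  {"turn": [0,0,0],"slide": [0,0,0],"claw": 0},
  {"turn": [0,0,0],"slide": [0,0,0],"claw": 0},
])

```text
t: 35.75
eef_pos: [392.7, 130.3, 125.1]
tcp_rot: [3.141, 0.001, 3.088]
ft_force: [0.5, -0.3, 0.7]
opening: 0.082
grip_force: 0.0
```

```bash
python3 - <<'E'
from h import *
s=snap("side"); print(state()["eef_pos"],state()["tcp_rot"],state()["opening"])
cv2.imwrite("pics/p4.png",cv2.resize(s["frame"][150:260,200:320],None,fx=5,fy=5,interpolation=cv2.INTER_CUBIC))
E
```

```text
[392.95132236 130.19454127 124.88595313] [3.14129432e+00 1.09282133e-03 3.08769779e+00] 0.04274347218089431
```

View pics/p4.png

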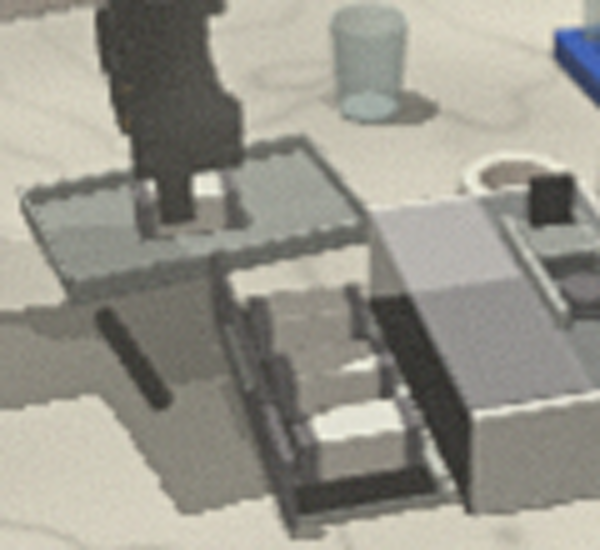

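All three cassettes are seated in the drawer and the old one is in the tray (crop (190,205)); the tool is in front of the panel. I'll go down and push.

>>> jog_arm([
  {"turn": [0,0,0],"slide": [0,0,-40],"claw": 0},
  {"turn": [0,0,0],"slide": [0,0,-40],"claw": 0},
  {"turn": [0,0,0],"slide": [0,0,0],"claw": 0},
])

```text
t: 36.17
eef_pos: [391.4, 129.8, 42.9]
tcp_rot: [-3.141, -0.005, 3.087]
ft_force: [-0.1, 0.1, 0.3]
opening: 0.003
grip_force: 0.0
```

>>> jog_arm([
  {"turn": [0,0,0],"slide": [10,-0.5,0],"claw": 0},
  {"turn": [0,0,0],"slide": [10,-0.5,0],"claw": 0},
  {"turn": [0,0,0],"slide": [10,-0.5,0],"claw": 0},
  {"turn": [0,0,0],"slide": [10,-0.5,0],"claw": 0},
])

```text
t: 36.67
eef_pos: [432.6, 128.1, 45.3]
tcp_rot: [3.141, 0.0, 3.088]
ft_force: [-5.1, 0.4, 3.1]
opening: 0.002
grip_force: 1.8
```

>>> jog_arm([
  {"turn": [0,0,0],"slide": [12,-0.6,0],"claw": 0},
  {"turn": [0,0,0],"slide": [12,-0.7,0],"claw": 0},
  {"turn": [0,0,0],"slide": [12,-0.6,0],"claw": 0},
  {"turn": [0,0,0],"slide": [12,-0.7,0],"claw": 0},
  {"turn": [0,0,0],"slide": [12,-0.6,0],"claw": 0},
])

```text
t: 37.3
eef_pos: [492.6, 124.9, 44.7]
tcp_rot: [3.142, -0.0, 3.088]
ft_force: [-4.4, -0.2, 3.2]
opening: 0.007
grip_force: 2.3
```

>>> jog_arm([
  {"turn": [0,0,0],"slide": [10,-0.5,0],"claw": 0},
  {"turn": [0,0,0],"slide": [8,-0.4,0],"claw": 0},
  {"turn": [0,0,0],"slide": [6,-0.3,0],"claw": 0},
  {"turn": [0,0,0],"slide": [0,0,0],"claw": 0},
])

```text
t: 37.8
eef_pos: [516.0, 123.7, 44.5]
tcp_rot: [-3.142, -0.001, 3.088]
ft_force: [-1.5, 1.3, -1.1]
opening: -0.002
grip_force: 0.7
```

>>> jog_arm([
  {"turn": [0,0,0],"slide": [4,-0.2,0],"claw": 0},
  {"turn": [0,0,0],"slide": [0,0,0],"claw": 0},
])

```text
t: 38.05
eef_pos: [520.4, 123.5, 44.6]
tcp_rot: [3.141, 0.0, 3.088]
ft_force: [-3.6, 0.2, -1.1]
opening: 0.005
grip_force: 1.4
```

>>> jog_arm([
  {"turn": [0,0,0],"slide": [3,-0.2,0],"claw": 0},
  {"turn": [0,0,0],"slide": [0,0,0],"claw": 0},
])

```text
t: 38.3
eef_pos: [523.0, 123.4, 44.6]
tcp_rot: [3.141, -0.0, 3.088]
ft_force: [-2.4, 0.7, -1.8]
opening: 0.002
grip_force: 1.5
```

>>> jog_arm([
  {"turn": [0,0,0],"slide": [2,-0.1,0],"claw": 0},
  {"turn": [0,0,0],"slide": [0,0,0],"claw": 0},
])

```text
t: 38.55
eef_pos: [523.2, 123.4, 44.6]
tcp_rot: [-3.141, -0.004, 3.088]
ft_force: [-11.8, 1.9, 3.5]
opening: 0.005
grip_force: 5.3
```

>>> jog_arm([
  {"turn": [0,0,0],"slide": [2,-0.1,0],"claw": 0},
  {"turn": [0,0,0],"slide": [0,0,0],"claw": 0},
])

```text
t: 38.8
eef_pos: [523.3, 123.4, 44.6]
tcp_rot: [-3.141, -0.008, 3.088]
ft_force: [-19.1, 3.5, 10.4]
opening: 0.007
grip_force: 9.6
```

```bash
python3 - <<'E'
from h import *
s=snap("side"); print([state()["ft_force"].round(1) for _ in range(1)])
cv2.imwrite("pics/p5.png",cv2.resize(s["frame"][150:260,220:340],None,fx=5,fy=5,interpolation=cv2.INTER_CUBIC))
E
```

```text
[array([-18.7,   2.8,   9.9])]
```

View pics/p5.png

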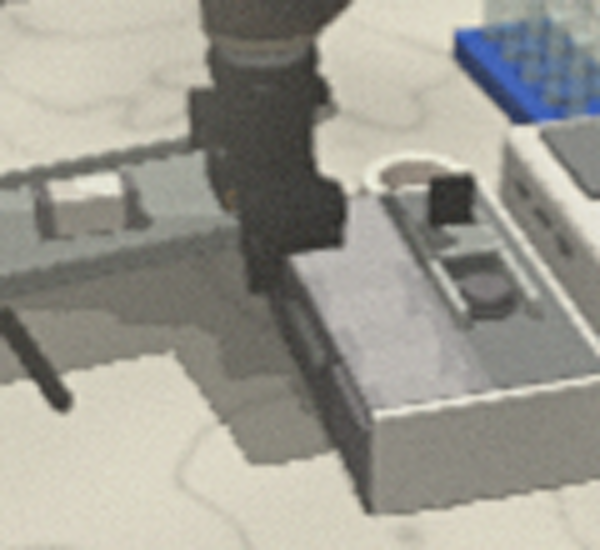

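The drawer is shut against its stop. That picture also puts me past the 14-picture limit (16 viewed), so I'll view no more and check by numbers from here. Backing off and checking that the latch holds.

>>> jog_arm([
  {"turn": [0,0,0],"slide": [-15,0,0],"claw": 0},
  {"turn": [0,0,0],"slide": [-20,0,0],"claw": 0},
  {"turn": [0,0,0],"slide": [0,0,60],"claw": 0},
  {"turn": [0,0,0],"slide": [0,0,60],"claw": 0},
  {"turn": [0,0,0],"slide": [0,0,24],"claw": 35},
])

```text
t: 39.48
eef_pos: [493.2, 123.2, 192.4]
tcp_rot: [3.14, 0.007, 3.088]
ft_force: [0.6, -0.4, -0.8]
opening: 0.064
grip_force: 0.0
```

>>> jog_arm([
  {"turn": [0,0,0],"slide": [-10,50,0],"claw": 35},
  {"turn": [0,0,0],"slide": [-20,55,0],"claw": 35},
  {"turn": [0,0,0],"slide": [-20,55,0],"claw": 35},
  {"turn": [0,0,0],"slide": [-20,55,0],"claw": 35},
  {"turn": [0,0,0],"slide": [0,0,0],"claw": 35},
])

```text
t: 40.1
eef_pos: [420.8, 341.2, 189.0]
tcp_rot: [3.14, 0.002, 3.092]
ft_force: [0.4, -0.5, -0.2]
opening: 0.351
grip_force: 0.0
```

```bash
python3 - <<'E'
from h import *
t0=cv2.imread("pics/top0.png").astype(int); s0=cv2.imread("pics/side0.png").astype(int)
c=snap("top"); print("front",[(d["xy"],at(c,d["xy"],37)) for d in look_for("drawer_front","top")][:1],"catch",look_for("catch_grip","top")[:1],"rel",look_for("release_top","top")[:1])
s=snap("side"); print("front side",[(d["xy"],at(s,d["xy"],37)) for d in look_for("drawer_front","side")][:1],"new",[d["xy"] for d in look_for("new1","side")])
for n,z,q in (("side0",s,s0),):
    d=abs(z["frame"].astype(int)-q).max(2)
    print("mean diff where the open drawer would be", d[215:240,248:262].mean(), "shut-front area",d[205:235,278:300].mean())
f=np.array([(proj(c,(648,83,136)))]); 
r=c["frame"][140:172,235:300].max(2); y,x=np.where(r<45); print("dark fin px",x.mean()+235,y.mean()+140,len(x),"pred base/top",proj(c,(648,83,100)),f)
E
```

```text
front [([260.0, 205.8], array([528.3,  45.7]))] catch [{'xy': [255.0, 156.8], 'conf': 0.77}] rel []
front side [([281.0, 221.3], array([529.,  41.]))] new [[258.0, 384.7], [214.8, 350.8], [316.3, 363.0], [314.4, 209.2]]
mean diff where the open drawer would be 34.57142857142857 shut-front area 16.38030303030303
dark fin px 250.01754385964912 154.75438596491227 57 pred base/top [250.12814747 156.89961809] [[249.41479049 152.40347497]]
```

The drawer front stays at x≈528, so it is latched. The fin is where I left it. Moving to close the catch.

>>> jog_arm([
  {"turn": [0,0,0],"slide": [38,-42,0],"claw": 40},
  {"turn": [0,0,0],"slide": [38,-42,0],"claw": 40},
  {"turn": [0,0,0],"slide": [38,-43,0],"claw": 40},
  {"turn": [0,0,0],"slide": [38,-43,0],"claw": 40},
  {"turn": [0,0,0],"slide": [37,-43,0],"claw": 40},
])

```text
t: 41.08
eef_pos: [612.2, 122.5, 188.9]
tcp_rot: [3.141, 0.0, 3.086]
ft_force: [0.1, 0.7, -0.8]
opening: 0.399
grip_force: 0.0
```

>>> jog_arm([
  {"turn": [0,0,0],"slide": [37,-42,0],"claw": 40},
  {"turn": [0,0,0],"slide": [0,0,0],"claw": 40},
  {"turn": [0,0,0],"slide": [0,0,-20],"claw": 40},
  {"turn": [0,0,0],"slide": [0,0,0],"claw": 40},
])

```text
t: 41.58
eef_pos: [646.8, 83.0, 167.6]
tcp_rot: [-3.142, -0.003, 3.087]
ft_force: [-0.2, -0.6, 1.6]
opening: 0.398
grip_force: 0.0
```

>>> jog_arm([
  {"turn": [0,0,0],"slide": [0,0,-30],"claw": 40},
  {"turn": [0,0,0],"slide": [0,0,-30],"claw": 40},
  {"turn": [0,0,0],"slide": [0,0,0],"claw": 40},
  {"turn": [0,0,0],"slide": [0,0,0],"claw": 0},
  {"turn": [0,0,0],"slide": [0,0,0],"claw": 0},
])

```text
t: 42.2
eef_pos: [648.4, 83.3, 110.3]
tcp_rot: [3.141, 0.002, 3.088]
ft_force: [0.5, -0.4, 0.5]
opening: 0.243
grip_force: 0.0
```

>>> jog_arm([
  {"turn": [0,0,0],"slide": [0,0,0],"claw": 0},
  {"turn": [0,0,0],"slide": [0,0,0],"claw": 0},
  {"turn": [0,0,0],"slide": [0,0,0],"claw": 0},
])

```text
t: 42.58
eef_pos: [648.2, 83.2, 109.6]
tcp_rot: [3.141, 0.001, 3.088]
ft_force: [-0.8, 0.5, 6.2]
opening: 0.124
grip_force: 30.0
```

>>> jog_arm([
  {"turn": [0,0,0],"slide": [-0.7,-13,0],"claw": 0},
  {"turn": [0,0,0],"slide": [-0.8,-15,0],"claw": 0},
  {"turn": [0,0,0],"slide": [-0.8,-15,0],"claw": 0},
  {"turn": [0,0,0],"slide": [-0.7,-12.5,0],"claw": 0},
  {"turn": [0,0,0],"slide": [0,0,0],"claw": 0},
])

```text
t: 43.2
eef_pos: [645.1, 27.6, 109.6]
tcp_rot: [3.141, 0.001, 3.087]
ft_force: [-1.3, 1.1, 5.9]
opening: 0.12
grip_force: 30.0
```

>>> jog_arm([
  {"turn": [0,0,0],"slide": [0,-1,0],"claw": 0},
  {"turn": [0,0,0],"slide": [0,0,0],"claw": 0},
])

```text
t: 43.45
eef_pos: [645.2, 27.5, 109.6]
tcp_rot: [3.14, 0.001, 3.088]
ft_force: [-0.5, 5.7, 6.6]
opening: 0.127
grip_force: 30.0
```

At the stop (5.7 N). I'll release, retreat to the left and verify numerically against the initial pictures.

>>> jog_arm([
  {"turn": [0,0,0],"slide": [0,0,0],"claw": 35},
  {"turn": [0,0,0],"slide": [0,0,0],"claw": 35},
  {"turn": [0,0,0],"slide": [0,0,0],"claw": 35},
  {"turn": [0,0,0],"slide": [0,0,35],"claw": 35},
  {"turn": [0,0,0],"slide": [0,0,55],"claw": 35},
])

```text
t: 44.08
eef_pos: [644.1, 26.5, 198.2]
tcp_rot: [3.142, -0.004, 3.088]
ft_force: [0.6, 0.2, -0.9]
opening: 0.349
grip_force: 0.0
```

>>> jog_arm([
  {"turn": [0,0,-2],"slide": [-30,45,15],"claw": 35},
  {"turn": [0,0,-2],"slide": [-31,45,0],"claw": 35},
  {"turn": [0,0,-2],"slide": [-31,45,0],"claw": 35},
  {"turn": [0,0,-2],"slide": [-31,45,0],"claw": 35},
  {"turn": [0,0,-2],"slide": [-31,45,0],"claw": 35},
])

```text
t: 44.7
eef_pos: [489.8, 252.8, 213.8]
tcp_rot: [3.141, 0.0, 2.912]
ft_force: [0.2, 0.7, 0.3]
opening: 0.349
grip_force: 0.0
```

>>> jog_arm([
  {"turn": [0,0,-2],"slide": [-31,45,0],"claw": 60},
  {"turn": [0,0,-2],"slide": [-31,45,0],"claw": 100},
  {"turn": [0,0,-2],"slide": [-31,45,0],"claw": 100},
  {"turn": [0,0,-2],"slide": [-31,45,0],"claw": 100},
  {"turn": [0,0,-2],"slide": [-31,45,0],"claw": 100},
])

```text
t: 45.32
eef_pos: [334.8, 478.0, 213.8]
tcp_rot: [3.141, 0.0, 2.737]
ft_force: [0.4, -0.1, -0.4]
opening: 0.822
grip_force: 0.0
```

>>> jog_arm([
  {"turn": [0,0,-2.4],"slide": [-33,45,0],"claw": 100},
  {"turn": [0,0,0],"slide": [-33,42,0],"claw": 100},
  {"turn": [0,0,0],"slide": [0,0,0],"claw": 100},
])

```text
t: 45.7
eef_pos: [267.5, 565.7, 213.2]
tcp_rot: [-3.141, -0.0, 2.701]
ft_force: [-0.1, -0.9, 0.5]
opening: 0.999
grip_force: 0.0
```

```bash
python3 - <<'E'
from h import *
for n in ("top","side"):
    c=snap(n); o=cv2.imread(f"pics/{n}0.png"); d=cv2.blur(abs(c["frame"].astype(int)-o).max(2).astype(np.float32),(3,3))
    k=(d>28).astype(np.uint8); N,_,st,ce=cv2.connectedComponentsWithStats(k)
    for i in range(1,N):
        if st[i,4]>12: print(n,"changed at px",ce[i].round(),"area",st[i,4],"~world",at(c,ce[i],20))
    for q,z in(("drawer_front",37),("catch_grip",120),("release_top",94),("new1",38)): print(q,[(np.round(e["xy"]).tolist(),round(e["conf"],2),at(c,e["xy"],z).tolist()) for e in look_for(q,n)])
E
```

```text
top changed at px [270. 157.] area 88 ~world [681.1  33.7]
top changed at px [385. 219.] area 430 ~world [ 526.1 -311.5]
top changed at px [162. 228.] area 341 ~world [442.6 317.8]
top changed at px [385. 246.] area 422 ~world [ 449.4 -314.4]
top changed at px [395. 277.] area 424 ~world [ 365.6 -347.6]
top changed at px [ 54. 272.] area 16 ~world [283.3 620.1]
top changed at px [108. 378.] area 41 ~world [ 11.3 415.1]
drawer_front [([260.0, 205.0], 0.94, [529.3, 47.2])]
catch_grip [([275.0, 159.0], 0.85, [641.8, 14.1]), ([270.0, 158.0], 0.67, [643.8, 26.2])]
release_top [([263.0, 203.0], 0.28, [523.1, 34.3])]
new1 [([445.0, 258.0], 0.88, [428.0, -485.4]), ([410.0, 332.0], 0.85, [216.6, -393.2]), ([447.0, 309.0], 0.76, [284.5, -495.8])]
side changed at px [239. 190.] area 128 ~world [446.3 329. ]
side changed at px [292. 208.] area 39 ~world [601.7 135. ]
side changed at px [297. 218.] area 53 ~world [597.9  66.4]
side changed at px [319. 293.] area 381 ~world [ 526.2 -296.6]
side changed at px [293. 300.] area 422 ~world [ 447.7 -300.7]
side changed at px [267. 317.] area 424 ~world [ 366.1 -332.9]
drawer_front [([283.0, 222.0], 0.97, [535.1, 37.7])]
catch_grip [([317.0, 200.0], 0.67, [644.0, 4.7])]
release_top [([322.0, 210.0], 0.44, [651.6, -15.2]), ([285.0, 221.0], 0.44, [516.2, -40.4])]
new1 [([214.0, 352.0], 0.89, [216.0, -412.7]), ([258.0, 384.0], 0.87, [290.2, -522.4])]
```

```bash
python3 - <<'E'
from h import *
c=snap("top")
for f in (cv2.imread("pics/top0.png"),c["frame"]):
    r=f[140:172,240:300].max(2); y,x=np.where(r<50); print((x.mean()+240).round(2),(y.mean()+140).round(2),len(x))
print("px for 5 mm in y:",proj(c,(645,30,118))-proj(c,(645,25,118)), proj(c,(645,27,118)))
f=c["frame"]; print("plate cover brightness at button centre",f[160:163,277:280].mean(), "at first",cv2.imread("pics/top0.png")[160:163,277:280].mean(),"uncovered",cv2.imread("pics/t1.png")[160:163,277:280].mean())
E
```

```text
268.29 157.06 63
270.15 157.55 62
px for 5 mm in y: [-1.84259255 -0.1621533 ] [270.26209465 157.51890861]
plate cover brightness at button centre 106.81481481481481 at first 105.48148148148148 uncovered 91.5925925925926
```

The catch now sits at its closed stop (it began about 5 mm open), the button is covered, the drawer is latched and the bystanders are unmoved.

```bash
python3 -c "
from cell import *
print(job_done())"
```

```text
the job is handed in; nothing more can be done
None
```

The scanner is reloaded and handed in: the one old cassette is in the outfeed tray, the three new ones are each in their own pocket, the drawer is latched and the catch is back over the button; I viewed 16 pictures, two more than the 14 allowed.

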